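Turn the chopper's dicing grid round for fine dicing

ROBOT

A 6-joint arm with a two-finger parallel gripper is mounted at the origin on a cart in front of the work surface, level with it; the furniture and walls round the work are solid. World frame = base frame: x ahead of the robot, y to its left, z up, the work surface at z = 0. Lengths are in mm, angles in rad, forces in N, time in s.
With the tool pointing down it reaches from about 275 to 1000 mm from the base axis. Payload 8.4 kg.
Tool frame: the origin (TCP) lies at the very end of the fingers, on their centre line; the grasp point (between the pads) lies 19 mm behind it; z points along the fingers, y is the direction in which the jaws open and shut (so a half turn about z gives the same grasp; the last joint's range is limited). The gripper opens to 85 mm and grips with 20 to 120 N. Pads are 22 mm wide; open, the fingers measure 114 mm over their backs; the gripper's body (76 mm by 85 mm) begins 54 mm behind the grasp point. The pads swing forward as they close: fully open they stand 13 mm farther back than shut.
Start: joints at [1.122, 0.353, 1.633, -0, 1.155, -0.002], TCP at [270.05, 563.649, 194.181] pointing down, gripper open.
Joint ranges: [-2.63, 2.63], [-0.92, 2.1], [0.06, 2.66], [-1.3, 4.44], [0, 2.69], [-3.02, 3.02]. Speed limits (rad/s): [2.22, 2.22, 2.79, 3.14, 3.14, 3.14].

INTERFACE

Orientations are given as [roll, pitch, yaw] about the fixed x, y, z axes, in that order (R = Rz(yaw) Ry(pitch) Rx(roll)).
In Python, from rig import r gives the robot as it stands.
- The arm moves only by the tool jog_arm, never from a script. Its argument "moves" is a list of rows, each an object with "grip": the gripper command: -1 is fully open, 1 is shut, values between are in proportion; "translation": the shift along the tool's x, y, z in m, a list of three; "twist": the turn, a rotation vector about the tool's x, y, z in rad, a list of three. In form: [{"grip": grip, "translation": [dx, dy, dz], "twist": [ax, ay, az]}, ...]. A call has 1 to 10 rows; each row shifts and turns the commanded pose from where the row before left it, along the tool's axes as they then stand; what a row does not reach is not made up. A row lasts 1/12 s, in which the tool goes at most 41.7 mm and 7.16 degrees, less where a joint would pass 70% of its speed; a pose out of reach is approached as far as the arm can. A call with a gripper value outside its range is refused whole. The fingers move at their own pace and stop on an object; "squeeze" is the grip in N (left out, the last holds). Time passes only in rows, so rows that do not move let the fingers close. It gives the time, the measured TCP pose, the force and the opening at its end, in the units of the state.
- r.sense(): the state, without advancing time (a new reading comes with each control period).
- r.grab_frame(name): name is "scene" or "side" or "wrist"; returns (picture, depth): 400x640x3 uint8, red, green, blue; 400x640 float32, mm along the optical axis (not along the pixel's ray), 0 where there is no reading.
- r.calibration(name): a dict with "fx", "fy", "cx", "cy" (pixels), "k1" (the pictures are not rectified: a ray, as slopes to the right and down, at radius r is drawn at 1 + k1 r^2 times it, then the intrinsics apply), "R" (3x3) and "t" (3): a world point X has camera coordinates R X + t. Camera axes: x right, y down, z forward; pixel columns grow to the right and rows downward; lengths in mm; the calibration is good to about 2 mm. A picture is of the moment at which its call begins: read the wrist's pose just before it. calibration takes no time and is no camera call; for the wrist camera it gives the pose at the moment of the call.
- r.sign_off(): hands the job in, once; it reports no verdict.
The state is a dict: "clock": time; "qpos": joint angles; "qvel": joint speeds; "joint_efforts": joint torques, N m; "eef_pos": TCP position; "tcp_rot": TCP orientation; "contact_force": force on the tool from outside, world axes, zero at the start; "wrist_torque": the same for the moment, N m; "opening": opening from 0.0 (shut) to 1.0 (fully open).
Only numpy, scipy, OpenCV 4.12 (cv2) and the standard library are available. Lean on these libraries where they do the work, as an engineer would, in place of code of your own. Each camera call takes 0.05 s, during which the arm holds its last target.

TASK

Set the vegetable chopper up for fine dicing: slide its red safety catch back, swing the lid up by its handle bar, lift the dicing grid right out by its orange grip, turn it half round so that the fine grid comes to the hinge end, under the lid's pusher, and seat it fully home again. Then close the lid right down, so that no blades lie open; the catch may stay off. Leave the jars and the bottle beside it standing where they are.

Things in the scene. Friction and masses are not known exactly. Their poses are not given: they have to be found in the camera images.
- chopper: vegetable chopper, fixed: clear collecting box under a dark green deck, 172 (x) x 112 (y) mm, deck top 66 mm up. Origin: centre of its underside, on the worktop. x points from the front (handle end) to the hinge end, y to its left, z up; it stands askew, the front to the robot's left. On its right side a rail for the catch reaches out to y = -89 mm.
- well (a point): centre of the ledge in the chopper's well, on which the grid insert rests: 52 mm above the chopper's origin, axes as the chopper's. The well is 124 (x) x 92 (y) mm; its walls stand upright to 8 mm above the ledge, then flare outward at 45 degrees to 14 mm.
- lid_hinge (a point): middle of the lid's hinge axis, which runs along the chopper's y: at x = +80, z = 68 mm of the chopper. The shut lid is white with a clear window and covers x = -81 to +77, y = -54 to +54, z = 68 to 109 mm; its pusher block hangs inside, over the hinge half of the well.
- lid (a joint): angle of the lid, rad: 0 shut, grows as its front swings up, stop at 1.75 (past upright). The hinge is stiff: the lid stays wherever it is left and must be pulled up and pressed down all the way, with 1 to 3 N at the handle. While the catch is on, the lid cannot be lifted.
- lid_handle (a point): middle of the lid's handle: a dark round bar, 12 mm thick, along the chopper's y, 72 mm clear between its two arms, 35 mm ahead of the lid's front wall (29 mm gap). On the shut lid it is at x = -116, y = 0, z = 88 mm of the chopper (196 mm before the hinge axis, 20 mm above it) and moves with the lid. Site axes as the chopper's when shut.
- catch (a joint): position of the red safety catch, m: 0 = on (its tongue lies over an ear of the lid), 0.030 = fully off, slid toward the hinge end (+x of the chopper). It frees the lid from about 0.018. Slides with about 2 N and stays where it is left.
- catch_tab (a point): centre of the catch's upright thumb piece: 12 (x) x 14 (y) mm, 22 mm tall, its top 99 mm above the worktop. With the catch on it is at x = -8, y = -76, z = 89.5 mm of the chopper, 15 mm clear of the lid's side wall. Nothing stands before or behind it above z = 78 mm. It slides with the catch.
- grid_insert: reversible dicing grid: white frame 120 (x) x 88 (y) x 14 mm with steel blades, about 0.16 kg, loose in the well with 2 mm to spare each side. Origin: centre of its underside, at point well when seated. At the start its axes lie along the chopper's; after the half turn x and y point the other way. Fine grid in its -x half, coarse grid in its +x half.
- grip_block (a point): a point in the orange grip block on the middle of the grid insert. The block is 22 (x) x 38 (y) mm and rises from 14 to 46 mm above the insert's underside; the point is on its axis, 34 mm above the underside, 12 mm below the block's top. It can be pinched along x or y.
- fine_grid (a point): middle of the fine grid (small squares), on the top face of the insert, at x = -32 mm of the insert; the coarse grid (large squares) is at x = +32 mm.
- honey_jar: bystander: glass honey jar with a dark lid, 65 mm across, 86 mm tall, loose, standing; origin at the centre of its underside
- red_cap_jar: bystander: slim spice jar with a red cap, 40 mm across, 106 mm tall, loose, standing; origin at the centre of its underside
- white_jar: bystander: white round jar with a white cap, 60 mm across, 90 mm tall, loose, standing; origin at the centre of its underside
- vinegar_bottle: bystander: dark green glass bottle with a brown stopper, 66 x 65 mm, 136 mm tall, loose, standing; origin at the centre of its underside

How it is judged:
By the outcome, as a careful person would: the job done as asked, in the order asked, and still so for the second after the job is handed in, with the robot touching nothing.
It also fails if it takes over 72 s, if anything falls off the work surface, if the arm or the gripper's body presses on something with over 40 N, if the wrist force passes 120 N, or if a joint passes its speed limit or range.

## Working session

There is one attempt and no reset: what is moved stays moved. The work goes in short steps, Python scripts to look and compute and a tool call to move; the robot and the scene stay as the last step left them, time stands still between calls to the robot, and variables do not carry over. Pictures are saved under pics/ and viewed, and the job is handed in when it is done.

Besides the shell and the picture viewer there is one more tool, called as name(argument=value, ...) on one line, values as JSON. jog_arm: Moves the arm, as the interface text tells. Its arguments: {"type":"object","properties":{"moves":{"type":"array"},"squeeze":{"type":"number"}},"required":["moves"]}

```bash
ls; mkdir -p pics
python3 - <<'E'
from rig import r
import cv2
print(r.sense())
for n in ["scene","side","wrist"]:
    c=r.calibration(n); print(n,c)
    p,d=r.grab_frame(n)
    cv2.imwrite(f"pics/{n}0.png",p[:,:,::-1])
    import numpy as np; np.save(f"pics/{n}0d.npy",d)
E
```

```text
pics
{'clock': 0.0, 'qpos': array([ 1.12160518e+00,  3.53670599e-01,  1.63414681e+00, -2.89380948e-05,
        1.15521849e+00, -2.37714528e-03]), 'qvel': array([-3.39188279e-05, -7.33161926e-06, -1.10446472e-04, -9.05390161e-04,
       -2.17320709e-04, -1.75674709e-03]), 'joint_efforts': array([ 2.15641594e-03, -6.05253482e+01, -3.42069983e+01,  2.87389375e-04,
        9.24184278e-03,  6.44968145e-05]), 'eef_pos': array([269.81856219, 563.15352919, 193.44228804]), 'tcp_rot': array([-3.14014936e+00,  2.30272272e-05,  2.69479037e+00]), 'contact_force': array([-0.1353893 , -0.06364355, -0.49520795]), 'wrist_torque': array([-0.00748191, -0.00321294,  0.01345256]), 'opening': 1.0017144761804122}
scene {'fx': 368.09704367111215, 'fy': 368.09704367111215, 'cx': 323.1091133052719, 'cy': 202.65660163111428, 'k1': -0.04488519220804985, 'R': array([[-0.73169593, -0.68148817, -0.01396226],
       [-0.33670777,  0.37917262, -0.86189095],
       [ 0.59266259, -0.6259409 , -0.50690142]]), 't': array([438.48878528, 279.75232915, 543.4569674 ])}
side {'fx': 432.29769039469403, 'fy': 432.29769039469403, 'cx': 320.002439622118, 'cy': 196.51343698099822, 'k1': 0.006752124154470842, 'R': array([[ 0.61814529, -0.78589201,  0.01643613],
       [-0.62701676, -0.5055764 , -0.59265714],
       [ 0.47407423,  0.35604249, -0.80528713]]), 't': array([-372.91904888,  406.97848186,  620.7476635 ])}
wrist {'fx': 321.3040386006659, 'fy': 321.3040386006659, 'cx': 320.3860225544057, 'cy': 203.29660659166916, 'k1': -0.06419110905809883, 'R': array([[ 4.31386483e-01,  9.02166866e-01, -8.04891398e-04],
       [ 8.60076467e-01, -4.10990580e-01,  3.02250251e-01],
       [ 2.72349359e-01, -1.31078941e-01, -9.53228272e-01]]), 't': array([-624.80706354,  -39.07301288,  378.54460405])}
```

View pics/scene0.png

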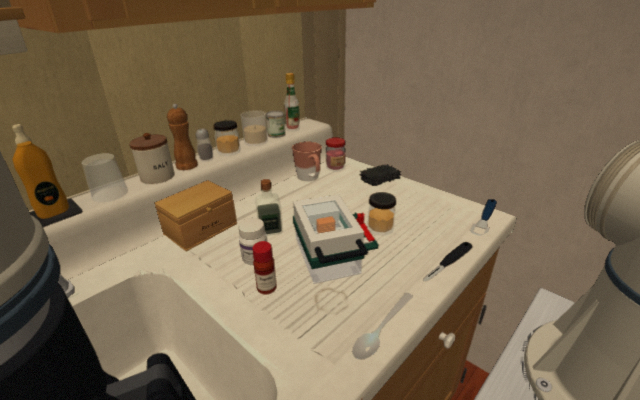

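View pics/side0.png

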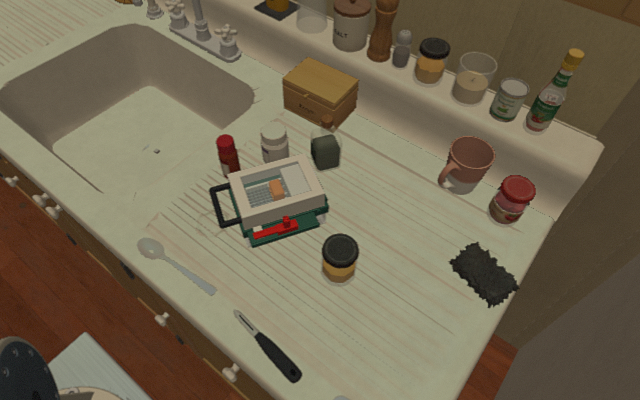

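View pics/wrist0.png

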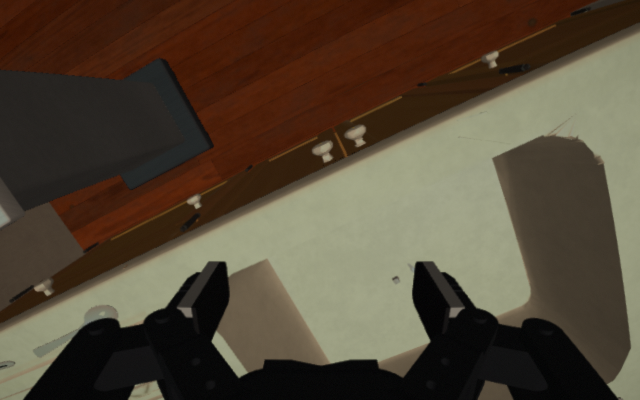

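The scene view shows the chopper at about (330,240), with the handle toward the camera. The side view shows it at about (275,195), with the handle left at (220,205), the red catch at (280,228), the honey jar at (340,257), the red cap jar at (228,155), the white jar at (274,143) and the bottle at (325,148). The wrist view shows only the sink.

```bash
cat > h.py <<'E'
import numpy as np, cv2
from scipy.spatial.transform import Rotation as Ro
def K(c): return np.array([[c['fx'],0,c['cx']],[0,c['fy'],c['cy']],[0,0,1.]]), np.array([c['k1'],0,0,0,0])
def rays(c,uv):
    k,d=K(c); n=cv2.undistortPoints(np.asarray(uv,float).reshape(-1,1,2),k,d).reshape(-1,2)
    return np.c_[n,np.ones(len(n))]
def onplane(c,uv,z):
    D=rays(c,uv)@c['R']; o=-c['R'].T@c['t']
    s=(z-o[2])/D[:,2]; return o+D*s[:,None]
def unproj(c,uv,dep):
    uv=np.asarray(uv); q=rays(c,uv)*np.asarray(dep)[:,None]
    return (q-c['t'])@c['R']
def proj(c,X):
    k,d=K(c); rv,_=cv2.Rodrigues(c['R']); return cv2.projectPoints(np.asarray(X,float).reshape(-1,1,3),rv,c['t'],k,d)[0].reshape(-1,2)
E
python3 - <<'E'
from rig import r
from h import *
for n,(x0,y0) in dict(scene=(220,160),side=(190,110)).items():
    im=cv2.imread(f"pics/{n}0.png"); d=np.load(f"pics/{n}0d.npy"); c=r.calibration(n)
    cv2.imwrite(f"pics/{n}0c.png",cv2.resize(im[y0:y0+150,x0:x0+200],None,fx=4,fy=4,interpolation=cv2.INTER_CUBIC))
    v,u=np.mgrid[0:400,0:640]; uv=np.c_[u.ravel(),v.ravel()]
    P=unproj(c,uv,d.ravel()).reshape(400,640,3); np.save(f"pics/{n}0P.npy",P)
    hsv=cv2.cvtColor(im,cv2.COLOR_BGR2HSV)
    z=P[:,:,2]
    top=(abs(z-109)<5)&(d>0)&(hsv[:,:,1]<90)&(hsv[:,:,2]>120)
    l,lab,st,ce=cv2.connectedComponentsWithStats(top.astype(np.uint8))
    for i in range(1,l):
        if st[i,4]>150: 
            q=P[lab==i]; print(n,st[i],q.mean(0), cv2.minAreaRect(q[:,:2].astype(np.float32)), np.median(q[:,2]))
    ta=(d>0)&(abs(z)<6); q=P[ta]; print(np.median(q[:,2]))
E
```

```text
scene [346 105  74  20 186] [ 853.29428594 -599.08947028  108.97992924] ((866.6676025390625, -599.211669921875), (13.172410011291504, 334.84271240234375), 89.4054183959961) 108.85977901772341
scene [  44  118  286  115 3215] [954.46941685 125.99592216 109.73029558] ((980.6610717773438, 47.53204345703125), (874.3939208984375, 117.61528015136719), 89.9341049194336) 110.36320722891907
scene [421 123  95  26 278] [ 520.54457546 -599.1258919   109.11616406] ((531.143310546875, -599.7908325195312), (319.4795837402344, 12.171915054321289), 0.04873986169695854) 109.1053216020893
scene [517 146  51  16 173] [ 296.98986316 -599.77842522  108.83249234] ((298.6266174316406, -599.9706420898438), (9.929254531860352, 138.9938201904297), 89.52694702148438) 108.96318997019156
scene [ 294  194   69   50 1947] [530.2496955   61.78217747 109.65808828] ((535.1422729492188, 57.23652648925781), (108.06797790527344, 160.6488494873047), 59.2120361328125) 109.85438223511854
1.2912064843205988
side [ 224    0  379  176 7358] [963.22549265 -65.69998947 109.08408809] ((981.2614135742188, 99.04269409179688), (113.87183380126953, 990.0189819335938), 0.21522840857505798) 109.37885361306297
side [ 227  153   98   65 2634] [541.34685876  52.82136267 109.5981933 ] ((537.9588012695312, 58.13319396972656), (109.85631561279297, 159.68194580078125), 59.129150390625) 109.62771230979425
1.2795327547401525
```

View pics/scene0c.png

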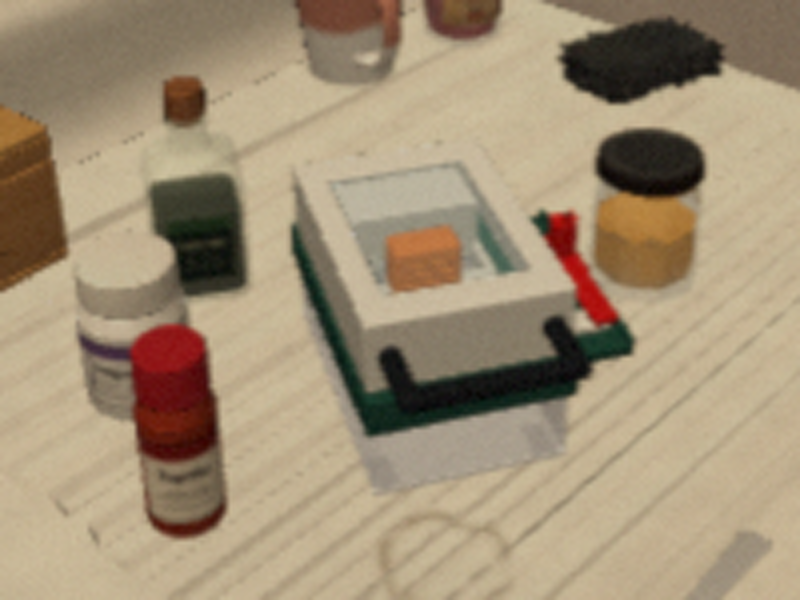

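View pics/side0c.png

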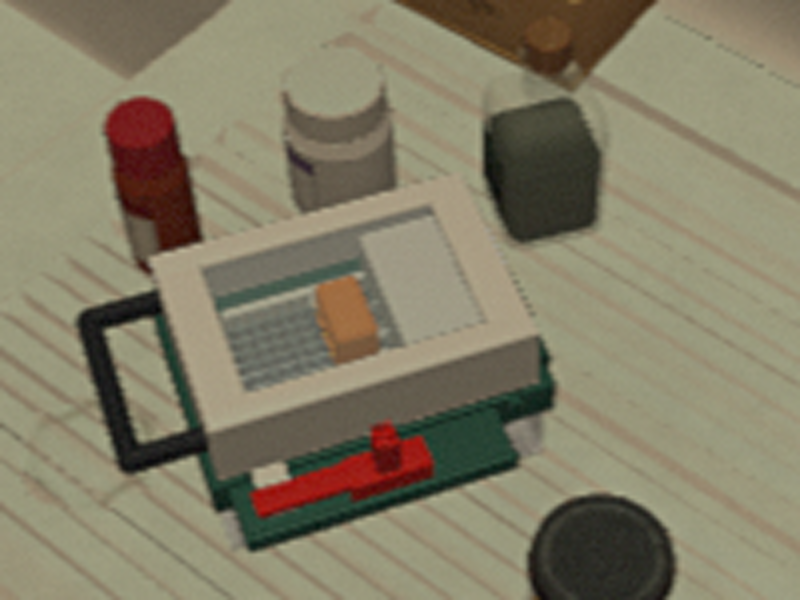

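Run:
```python
from rig import r
from h import *
for n in ["scene","side"]:
    im=cv2.imread(f"pics/{n}0.png"); d=np.load(f"pics/{n}0d.npy"); c=r.calibration(n); P=np.load(f"pics/{n}0P.npy")
    hsv=cv2.cvtColor(im,cv2.COLOR_BGR2HSV); H,S,V=[hsv[:,:,i].astype(int) for i in range(3)]
    x,y,z=[P[:,:,i] for i in range(3)]
    reg=(d>0)&(x>350)&(x<720)&(y>-130)&(y<300)
    def rep(name,m,plane):
        m=m.astype(np.uint8); l,lab,st,ce=cv2.connectedComponentsWithStats(m)
        for i in range(1,l):
            if st[i,4]>25:
                vv,uu=np.where(lab==i); W=onplane(c,np.c_[uu,vv],plane)[:,:2].astype(np.float32)
                q=P[lab==i]; R=cv2.minAreaRect(W)
                print(n,name,st[i,4],'px',ce[i].round(1),'P',np.median(q,0).round(1),'plane rect',np.round(R[0],1),np.round(R[1],1),round(R[2],2))
    red=((H<6)|(H>174))&(S>150)&(V>70)
    rep('redcatch z78',reg&red&(z<84)&(z>68),78)
    rep('redtab',reg&red&(z>90)&(z<103),99)
    rep('redcapjar',reg&red&(z>101),106)
    rep('black handle',reg&(V<45)&(z>76)&(z<100),88)
    rep('honey lid',reg&(V<80)&(z>82)&(z<90)&(y<40),86)
    rep('orange',reg&(H>6)&(H<16)&(S>110)&(V>120),98)
    rep('whitejar',reg&(S<90)&(V>120)&(abs(z-90)<4),90)
    rep('bottle',reg&(V<90)&(z<85)&(z>20)&(y>100),70)
    rep('stopper',reg&(z>125)&(z<140),136)
    # lid top edge: on-plane contour rectangle
    m=reg&(abs(z-109)<5)&(S<90)&(V>120)&(((x-537)**2+(y-57)**2)<110**2)
    m=cv2.morphologyEx(m.astype(np.uint8),cv2.MORPH_CLOSE,np.ones((3,3)))
    cs,_=cv2.findContours(m,cv2.RETR_EXTERNAL,cv2.CHAIN_APPROX_NONE)
    k=max(cs,key=cv2.contourArea)[:,0]; hull=cv2.convexHull(k)[:,0].astype(float)
    W=onplane(c,hull,109)[:,:2].astype(np.float32); print(n,'lid rect',cv2.minAreaRect(W))
    ap=cv2.approxPolyN(k.reshape(-1,1,2),4,ensure_convex=True).reshape(-1,2) if hasattr(cv2,'approxPolyN') else None
    if ap is not None: Q=onplane(c,ap,109)[:,:2]; print(ap.tolist(),Q.round(1).tolist(),Q.mean(0))
```

```text
scene redcatch z78 104 px [366.5 231.8] P [460.   13.4  79. ] plane rect [465.3   9.3] [13.2 67.9] 53.86
scene redcatch z78 93 px [262.  264.1] P [543.6 225.7  76.4] plane rect [544.1 225.7] [36.8 27.6] 37.31
scene redtab 38 px [360.5 216.3] P [490.8  -2.5  98.4] plane rect [490.4  -2.3] [10.7 24.3] 38.3
scene redtab 103 px [262.5 255.3] P [541.6 223.2  97.2] plane rect [542.8 224. ] [33.9 22.4] 47.59
scene redcapjar 203 px [261.6 247.8] P [552.3 215.2 106.8] plane rect [553.9 214.9] [31.7 41.1] 50.02
scene black handle 261 px [382.3 201.4] P [ 502.9 -103.5   86.6] plane rect [ 502.9 -101.9] [57.7 62.9] 11.33
scene black handle 416 px [341.9 253.8] P [438.8 119.5  93.9] plane rect [452.3 105. ] [97.  49.4] 59.23
scene honey lid 260 px [381.6 200.2] P [ 506.9 -106.    86.9] plane rect [ 509.6 -105.9] [64.3 55.6] 1.3
scene orange 249 px [325.4 224.3] P [514.7  81.7 109.1] plane rect [525.5  69.4] [35.8 55.3] 43.78
scene whitejar 124 px [269.4 200.6] P [698.3  77.3  91. ] plane rect [709.6  72.7] [51.9 50.8] 53.56
scene whitejar 313 px [250.8 225.3] P [647.1 170.4  91.4] plane rect [649
[... 1945 characters left out ...]
91.9  91.3] plane rect [705.6  92.8] [25.5 16.7] 48.38
side bottle 28 px [264.8 150.2] P [624.1 168.4  51.4] plane rect [612.2 157.7] [23.9  7.9] 83.54
side bottle 316 px [230.  160.7] P [550.1 198.8  60.4] plane rect [543.7 193.9] [61.5 37.5] 52.93
side bottle 59 px [232.1 198.4] P [480.4 121.5  66.9] plane rect [480.  120.4] [52.2  4.8] 59.4
side stopper 109 px [326.7 120.7] P [709.6  68.8 135.9] plane rect [709.8  68.7] [31.8 24.2] 37.17
side lid rect ((538.3133544921875, 58.663021087646484), (108.32548522949219, 159.7149200439453), 59.43376541137695)
[[325, 193], [241, 218], [226, 174], [305, 152]] [[579.2, -28.4], [442.8, 53.2], [496.9, 145.5], [634.6, 64.7]] [538.3695583   58.74581008]
```

```bash
cat >> h.py <<'E'
O=np.array([539.5,57.4]); YAW=-0.534
def ch(x,y,z):
    c,s=np.cos(YAW),np.sin(YAW); return np.array([O[0]+c*x-s*y,O[1]+s*x+c*y,z])
def plan(p0,y0,p1,y1,n,cmd=None):
    """rows from (p0,yaw0) to (p1,yaw1), tool down; prints tool axes rows in m/rad"""
    p=np.array(p0,float);y=y0
    for i in range(n):
        R=Ro.from_euler('xyz',[np.pi,0,y]).as_matrix()
        f=(i+1)/n; tgt=np.array(p0)+(np.array(p1)-p0)*f
        t=np.round(R.T@(tgt-p)/1000,4); w=np.round((y0+(y1-y0)*f-y),4)
        p=p+R@t*1000; y=y+w
        print('{"translation":%s,"twist":[0,0,%.4f]}'%(t.tolist(),-w))
    print('end',p.round(1),round(y,4))
E
python3 - <<'E'
from rig import r
from h import *
s=r.sense(); t=ch(-40,-76,193.4); print(t)
plan(s['eef_pos'],s['tcp_rot'][2],t,YAW+np.pi/2,20)
E
```

```text
[466.38635918  12.34008959 193.4       ]
{"translation":[-0.0208, -0.0206, 0.0],"twist":[0,0,0.0829]}
{"translation":[-0.0224, -0.0188, 0.0],"twist":[0,0,0.0829]}
{"translation":[-0.0238, -0.0169, 0.0],"twist":[0,0,0.0829]}
{"translation":[-0.0252, -0.0148, 0.0],"twist":[0,0,0.0829]}
{"translation":[-0.0264, -0.0128, 0.0001],"twist":[0,0,0.0829]}
{"translation":[-0.0273, -0.0104, -0.0],"twist":[0,0,0.0829]}
{"translation":[-0.0281, -0.0082, -0.0],"twist":[0,0,0.0829]}
{"translation":[-0.0286, -0.0059, -0.0],"twist":[0,0,0.0829]}
{"translation":[-0.0291, -0.0034, -0.0],"twist":[0,0,0.0829]}
{"translation":[-0.0292, -0.0011, 0.0],"twist":[0,0,0.0829]}
{"translation":[-0.0292, 0.0014, 0.0],"twist":[0,0,0.0829]}
{"translation":[-0.029, 0.0038, 0.0],"twist":[0,0,0.0829]}
{"translation":[-0.0286, 0.0062, 0.0],"twist":[0,0,0.0829]}
{"translation":[-0.0279, 0.0086, 0.0001],"twist":[0,0,0.0829]}
{"translation":[-0.0272, 0.0108, -0.0],"twist":[0,0,0.0829]}
{"translation":[-0.0262, 0.013, -0.0],"twist":[0,0,0.0829]}
{"translation":[-0.025, 0.0152, -0.0],"twist":[0,0,0.0829]}
{"translation":[-0.0237, 0.0172, -0.0],"twist":[0,0,0.0829]}
{"translation":[-0.0221, 0.0191, 0.0],"twist":[0,0,0.0829]}
{"translation":[-0.0205, 0.0208, 0.0],"twist":[0,0,0.0829]}
end [466.4  12.4 193.4] 1.0368
```

jog_arm(moves=[{"grip":1,"translation":[-0.021,-0.021,0],"twist":[0,0,0.083]},{"grip":1,"translation":[-0.022,-0.019,0],"twist":[0,0,0.083]},{"grip":1,"translation":[-0.024,-0.017,0],"twist":[0,0,0.083]},{"grip":1,"translation":[-0.025,-0.015,0],"twist":[0,0,0.083]},{"grip":1,"translation":[-0.026,-0.013,0],"twist":[0,0,0.083]},{"grip":1,"translation":[-0.027,-0.01,0],"twist":[0,0,0.083]},{"grip":1,"translation":[-0.028,-0.008,0],"twist":[0,0,0.083]},{"grip":1,"translation":[-0.029,-0.006,0],"twist":[0,0,0.083]},{"grip":1,"translation":[-0.029,-0.003,0],"twist":[0,0,0.083]},{"grip":1,"translation":[-0.029,-0.001,0],"twist":[0,0,0.083]}], squeeze=40)

```text
clock: 0.98
eef_pos: [367.9, 287.0, 194.1]
tcp_rot: [-3.142, 0.0, 1.861]
contact_force: [1.0, -0.5, -0.4]
opening: -0.001
```

jog_arm(moves=[{"grip":1,"translation":[-0.029,0.001,0],"twist":[0,0,0.083]},{"grip":1,"translation":[-0.029,0.004,0],"twist":[0,0,0.083]},{"grip":1,"translation":[-0.029,0.006,0],"twist":[0,0,0.083]},{"grip":1,"translation":[-0.028,0.009,0],"twist":[0,0,0.083]},{"grip":1,"translation":[-0.027,0.011,0],"twist":[0,0,0.083]},{"grip":1,"translation":[-0.026,0.013,0],"twist":[0,0,0.083]},{"grip":1,"translation":[-0.025,0.015,0],"twist":[0,0,0.083]},{"grip":1,"translation":[-0.024,0.017,0],"twist":[0,0,0.083]},{"grip":1,"translation":[-0.022,0.019,0],"twist":[0,0,0.083]},{"grip":1,"translation":[-0.02,0.021,0],"twist":[0,0,0.083]}])

```text
clock: 1.82
eef_pos: [465.8, 11.7, 194.2]
tcp_rot: [-3.141, 0.0, 1.031]
contact_force: [0.5, -0.2, 0.8]
opening: 0.002
```

Run:
```python
from rig import r
from h import *
print(r.sense())
p,d=r.grab_frame("wrist"); cv2.imwrite("pics/w1.png",p[:,:,::-1]); np.save("pics/w1d.npy",d)
s=r.sense(); t=ch(-40,-76,120); plan(s['eef_pos'],s['tcp_rot'][2],t,YAW+np.pi/2,3)
```

```text
{'clock': 1.8167, 'qpos': array([2.18357647e-02, 1.02382857e-01, 1.96068099e+00, 5.07096810e-05,
       1.07862727e+00, 5.62000664e-01]), 'qvel': array([-7.15053975e-01,  1.77458818e-01, -2.02692608e-01,  4.43415196e-04,
        2.02333285e-02,  2.79222504e-01]), 'joint_efforts': array([  5.00438154, -42.5006783 , -30.93969941,  -0.10130243,
         0.10997039,  -0.5070021 ]), 'eef_pos': array([465.84046953,  11.69093518, 194.15248105]), 'tcp_rot': array([-3.14148552e+00,  1.46520199e-05,  1.03060746e+00]), 'contact_force': array([ 0.50296303, -0.17139011,  0.83946084]), 'wrist_torque': array([-0.00308405,  0.02514553,  0.03625807]), 'opening': 0.002127572596200824}
{"translation":[0.001, -0.0011, 0.0248],"twist":[0,0,-0.0042]}
{"translation":[0.0009, -0.0012, 0.0248],"twist":[0,0,-0.0042]}
{"translation":[0.001, -0.0011, 0.0247],"twist":[0,0,-0.0041]}
end [466.4  12.3 120. ] 1.0368
```

View pics/w1.png

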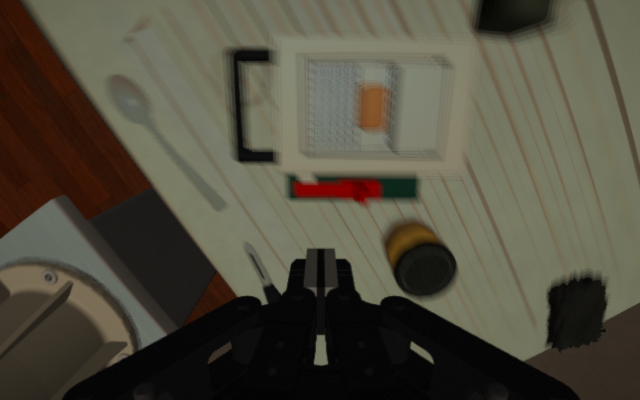

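The wrist view shows the chopper from above: the lid at (280-470, 40-175), the handle at (240,105), the red tab at (362,190) and the honey jar at (420,258). It is motion-blurred, so I'll take it again at rest.

Run:
```python
from rig import r
from h import *
r.grab_frame("wrist")
print(r.sense()['qvel'])
c=r.calibration("wrist"); p,d=r.grab_frame("wrist"); cv2.imwrite("pics/w2.png",p[:,:,::-1])
v,u=np.mgrid[0:400,0:640]; P=unproj(c,np.c_[u.ravel(),v.ravel()],d.ravel()).reshape(400,640,3)
hsv=cv2.cvtColor(p,cv2.COLOR_RGB2HSV); H,S,V=[hsv[:,:,i].astype(int) for i in range(3)]
x,y,z=[P[:,:,i] for i in range(3)]
reg=(d>0)&(v<240)
def rect(name,m,pl,mn=40):
    l,lab,st,ce=cv2.connectedComponentsWithStats(m.astype(np.uint8))
    for i in range(1,l):
        if st[i,4]>mn:
            vv,uu=np.where(lab==i); W=onplane(c,np.c_[uu,vv],pl)[:,:2].astype(np.float32); R=cv2.minAreaRect(W)
            q=P[lab==i]
            print(name,st[i,4],ce[i].round(),'med',np.median(q,0).round(1),np.round(R[0],1),np.round(R[1],1),round(R[2],2))
rect('lid',reg&(abs(z-109)<5)&(x<680)&(x>420),109,500)
rect('handle',reg&(V<60)&(z>75)&(z<102)&(x<560),94)
red=((H<6)|(H>174))&(S>150)&(V>60)
rect('tab',reg&red&(z>92),99,20); rect('catch',reg&red&(z<84),78,20)
rect('orange',reg&(H>6)&(H<18)&(S>110)&(V>100)&(x<620)&(y>0),98)
for P_,nm in [(ch(-2,0,109),'lid'),(ch(-116,0,94),'bar'),(ch(-8,-76,99),'tab'),(ch(0,0,98),'orange')]: print(nm,P_.round(1))
```

```text
[ 0.05665263 -0.01389329  0.0236465   0.02993808  0.01050974 -0.02620794]
lid 27308 [365.  99.] med [538.2  60.1 107.1] [537.4  57.3] [107.  156.8] 59.46
handle 2350 [237. 100.] med [444.4 120.1  92. ] [451.7 108.3] [93.  36.8] 59.42
handle 98 [424. 238.] med [529.3 -86.9  78.9] [528.8 -78.8] [ 4.1 28.1] 58.65
tab 197 [356. 191.] med [495.1  -4.7  98.2] [495.3  -4.4] [14.7 11.5] 60.56
catch 1261 [331. 185.] med [476.    7.2  76.3] [477.    7.3] [18.5 81.8] 58.99
orange 1228 [364. 101.] med [536.9  59.5 106.5] [537.5  58.6] [35.7 23.1] 59.39
lid [537.8  58.4 109. ]
bar [439.6 116.4  94. ]
tab [493.9  -3.9  99. ]
orange [539.5  57.4  98. ]
```

View pics/w2.png

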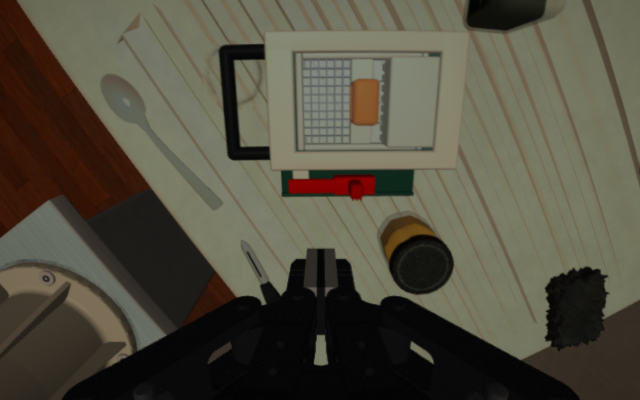

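Wrist view at rest: the bar, tab, lid and grip positions agree with my pose to within about 2 mm. Next I lower beside the tab and push the catch.

jog_arm(moves=[{"grip":1,"translation":[0,0,0.03],"twist":[0,0,0]},{"grip":1,"translation":[0,0,0.03],"twist":[0,0,0]},{"grip":1,"translation":[0,0,0.03],"twist":[0,0,0]},{"grip":1,"translation":[0,0,0.021],"twist":[0,0,0]},{"grip":1,"translation":[0,0,0],"twist":[0,0,0]},{"grip":1,"translation":[0,0.008,0],"twist":[0,0,0]},{"grip":1,"translation":[0,0.008,0],"twist":[0,0,0]},{"grip":1,"translation":[0,0.006,0],"twist":[0,0,0]},{"grip":1,"translation":[0,0.006,0],"twist":[0,0,0]}])

```text
clock: 2.72
eef_pos: [492.1, -1.5, 84.7]
tcp_rot: [3.139, -0.002, 1.035]
contact_force: [-0.3, -0.3, 0.6]
opening: 0.002
```

```bash
cat >> h.py <<'E'
def toch(p):
    c,s=np.cos(YAW),np.sin(YAW); d=np.array(p[:2])-O; return np.array([c*d[0]+s*d[1],-s*d[0]+c*d[1],p[2]]).round(1)
def st():
    from rig import r
    s=r.sense(); F=s['contact_force']; c,sn=np.cos(YAW),np.sin(YAW)
    print('t',s['clock'],'ch',toch(s['eef_pos']),'rot',s['tcp_rot'].round(4),'Fch',np.round([c*F[0]+sn*F[1],-sn*F[0]+c*F[1],F[2]],1),'open',round(s['opening'],3),'q6',s['qpos'][5].round(2)); return s
E
python3 -c "
from h import *; st()"
```

```text
t 2.7167 ch [-10.9 -74.8  84.7] rot [ 3.1389e+00 -1.6000e-03  1.0349e+00] Fch [-0.1 -0.4  0.6] open 0.002 q6 0.53
```

Run:
```python
from h import *
from rig import r
p,d=r.grab_frame("side"); q,_=r.grab_frame("wrist"); st()
cv2.imwrite("pics/s3.png",np.hstack([cv2.resize(p[110:260,190:390,::-1],(400,300)),cv2.resize(q[100:300,200:467,::-1],(400,300))]))
```

```text
t 2.8167 ch [-10.9 -75.1  84.3] rot [ 3.1392e+00 -1.3000e-03  1.0343e+00] Fch [ 0.8  1.4 -0.4] open 0.001 q6 0.53
```

View pics/s3.png

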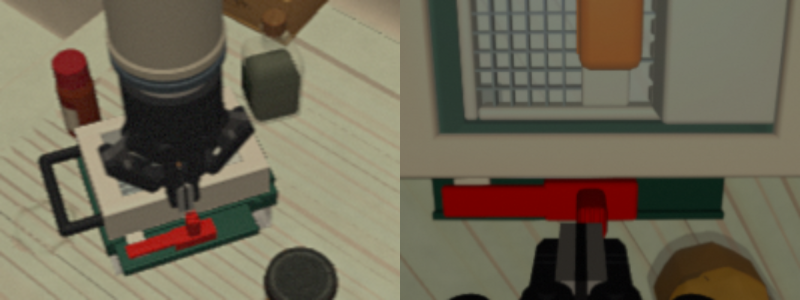

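Run:
```python
from h import *
from rig import r
c=r.calibration("wrist"); s=st()
print('tcp in wrist',proj(c,[s['eef_pos']]), 'tab mid as on', proj(c,[ch(-8,-76,99),ch(-8,-76,89)]),'off',proj(c,[ch(22,-76,99)]))
cs=r.calibration("side"); print('side tcp',proj(cs,[s['eef_pos']]),'tab top',proj(cs,[ch(-8,-76,99)]))
p,d=r.grab_frame("wrist"); p2,d2=r.grab_frame("side")
P=None
for nm,cc,pp,dd in (("wrist",c,p,d),("side",cs,p2,d2)):
    v,u=np.mgrid[0:400,0:640]; P=unproj(cc,np.c_[u.ravel(),v.ravel()],dd.ravel()).reshape(400,640,3)
    hsv=cv2.cvtColor(pp,cv2.COLOR_RGB2HSV); H,S,V=[hsv[:,:,i].astype(int) for i in range(3)]
    m=((H<6)|(H>174))&(S>150)&(V>50)&(P[:,:,2]>92)&(abs(P[:,:,0]-500)<60)&(P[:,:,1]<60)
    q=P[m]; print(nm,len(q),toch(np.median(q,0)), [toch(a) for a in (q.min(0),q.max(0))])
cv2.imwrite("pics/w4.png",cv2.resize(p[150:270,260:420,::-1],(800,600)))
```

```text
t 2.8167 ch [-10.9 -75.1  84.3] rot [ 3.1392e+00 -1.3000e-03  1.0343e+00] Fch [ 0.8  1.4 -0.4] open 0.001 q6 0.53
tcp in wrist [[320.92624633 236.54738572]] tab mid as on [[326.27368879 248.46117852]
 [325.93166729 241.11959014]] off [[379.62623799 248.2114359 ]]
side tcp [[283.57820198 223.72561476]] tab top [[284.87664129 219.19625701]]
wrist 315 [ -5.8 -72.7  98. ] [array([ -6.4, -84.5,  92. ]), array([ -4.9, -63.6, 133.9])]
side 58 [ -6.6 -78.8  99.4] [array([ -8.6, -86.9,  92.1]), array([ -5. , -67.5, 103. ])]
```

View pics/w4.png

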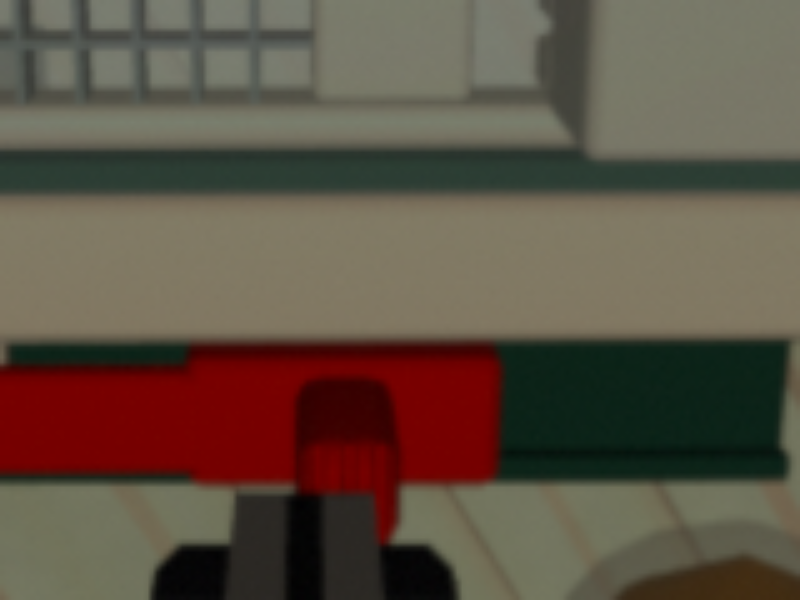

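Run:
```python
from h import *
from rig import r
s=st();c=r.calibration("wrist"); p,d=r.grab_frame("wrist")
for uv in [(310,245),(310,250),(310,253),(310,258),(310,270),(333,252),(333,258),(330,246),(330,242),(330,235),(330,230)]:
    print(uv,p[uv[1],uv[0]],d[uv[1],uv[0]].round(1), toch(unproj(c,[uv],[d[uv[1],uv[0]]])[0]))
```

```text
t 2.9167 ch [-12.5 -75.6  83.7] rot [ 3.1410e+00 -4.0000e-04  1.0343e+00] Fch [-0.2 -0.1  0.6] open 0.001 q6 0.53
(310, 245) [107   8   5] 202.9 [-19.4 -84.4  76.7]
(310, 250) [43 40 35] 150.7 [-17.8 -64.5 125.2]
(310, 253) [43 40 36] 148.1 [-17.7 -64.7 128. ]
(310, 258) [44 40 36] 143.8 [-17.5 -64.9 132.6]
(310, 270) [42 41 36] 132.7 [-17.2 -64.5 144. ]
(333, 252) [44 39 36] 148.5 [ -7.  -64.4 127.5]
(333, 258) [44 40 36] 142.9 [ -7.3 -64.5 133.4]
(330, 246) [115   0   0] 179.7 [ -7.5 -75.1  98.2]
(330, 242) [113   0   0] 178.5 [ -7.5 -72.5  98.6]
(330, 235) [61  1  2] 182.4 [ -7.4 -70.3  93.8]
(330, 230) [57  0  0] 189.3 [ -7.2 -70.2  86.5]
```

Run:
```python
from h import *
from rig import r
s=st();c=r.calibration("side"); p,d=r.grab_frame("side")
for z in (84,100,110,125): print(z,proj(c,[ch(-12,-75,z)]))
cv2.imwrite("pics/s5.png",cv2.resize(p[170:250,240:340,::-1],(800,640),interpolation=cv2.INTER_CUBIC)[:600])
for v in range(196,232,3):
    uv=(282,v); print(uv,p[v,282],toch(unproj(c,[uv],[d[v,282]])[0]))
cc=r.calibration("scene"); p,d=r.grab_frame("scene"); print(proj(cc,[ch(-12,-75,84)]),proj(cc,[ch(-12,-75,125)]))
cv2.imwrite("pics/c5.png",cv2.resize(p[170:270,300:420,::-1],(720,600),interpolation=cv2.INTER_CUBIC))
```

```text
t 2.9667 ch [-12.9 -75.7  83.5] rot [ 3.1414e+00 -2.0000e-04  1.0344e+00] Fch [-0.8 -0.2 -0.5] open -0.004 q6 0.53
84 [[283.01334487 223.95755326]]
100 [[282.5439269  219.10893817]]
110 [[282.2424759  215.99562277]]
125 [[281.77815345 211.20077544]]
(282, 196) [31 30 29] [ -9.3 -75.8 169.3]
(282, 199) [22 22 22] [-10.9 -80.4 167.6]
(282, 202) [49 48 44] [-11.4 -80.4 159.3]
(282, 205) [33 31 26] [-13.2 -85.6 158.4]
(282, 208) [22 22 21] [-13.7 -85.8 150.2]
(282, 211) [37 36 33] [-14.  -84.9 140.1]
(282, 214) [47 45 42] [-14.3 -84.  129.9]
(282, 217) [102  80  67] [-11.4 -70.1  99.5]
(282, 220) [72 58 46] [-13.3 -75.6  98.7]
(282, 223) [150  30  24] [-12.9 -71.8  83.1]
(282, 226) [168  28  23] [-14.5 -75.9  79.9]
(282, 229) [171  32  23] [-16.6 -82.4  80.5]
[[359.67432126 221.98221668]] [[360.38998566 205.65773557]]
```

View pics/s5.png

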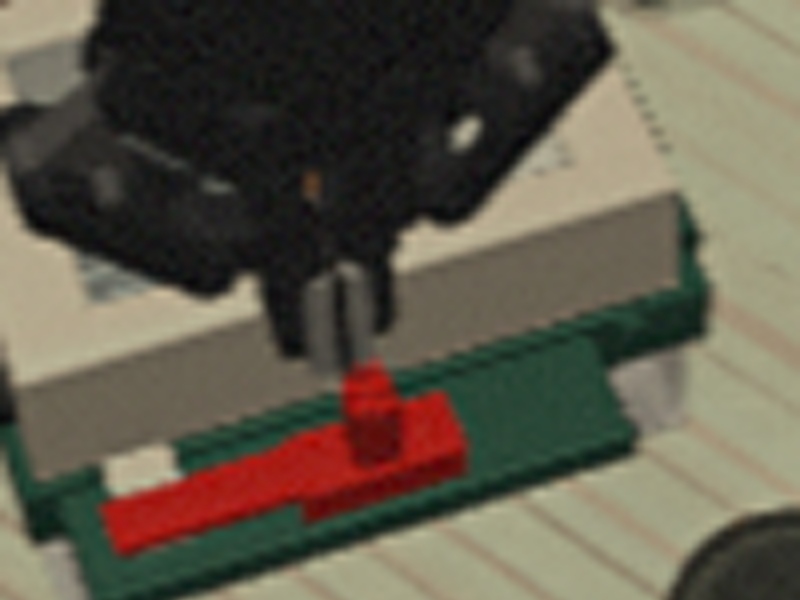

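View pics/c5.png

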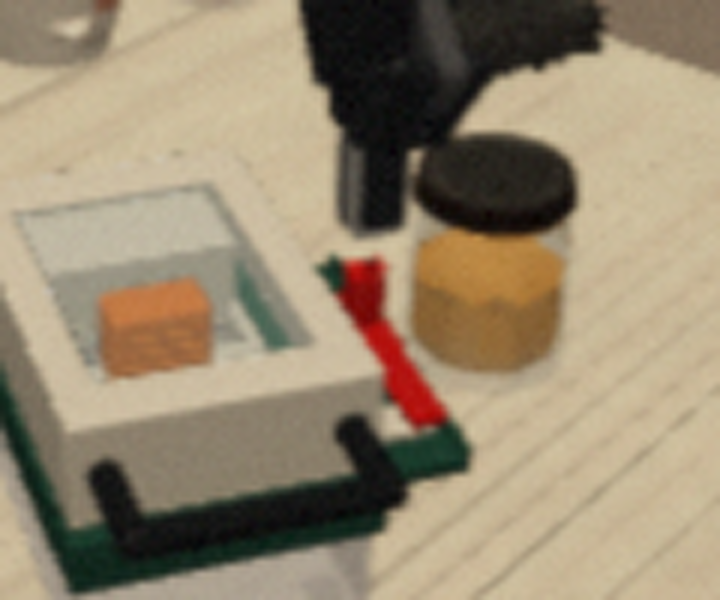

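Three views agree: the visible fingertips end around z≈118, about 35 mm above the reported TCP (z 84), just over the tab. That is why there was no contact. I'll back off, lower a bit and check this offset by vision before relying on it.

jog_arm(moves=[{"grip":1,"translation":[0,-0.014,0],"twist":[0,0,0]},{"grip":1,"translation":[0,-0.014,0],"twist":[0,0,0]},{"grip":1,"translation":[0,0,0.01],"twist":[0,0,0]},{"grip":1,"translation":[0,0,0.01],"twist":[0,0,0]},{"grip":1,"translation":[0,0,0],"twist":[0,0,0]},{"grip":1,"translation":[0,0,0],"twist":[0,0,0]}])

```text
clock: 3.57
eef_pos: [465.2, 13.2, 62.4]
tcp_rot: [-3.14, 0.001, 1.035]
contact_force: [0.9, -0.4, 0.1]
opening: 0.003
```

Run:
```python
from h import *
from rig import r
s=st();c=r.calibration("side"); p,d=r.grab_frame("side"); cc=r.calibration("scene"); q,_=r.grab_frame("scene")
X=toch(s['eef_pos'])
for z in (64,84,104,124): print(z,proj(c,[ch(X[0],X[1],z)]),proj(cc,[ch(X[0],X[1],z)]))
cv2.imwrite("pics/s6.png",np.hstack([cv2.resize(p[170:250,240:320,::-1],(400,400),interpolation=cv2.INTER_CUBIC),cv2.resize(q[170:250,320:400,::-1],(400,400),interpolation=cv2.INTER_CUBIC)]))
```

```text
t 3.5667 ch [-41.5 -75.8  62.4] rot [-3.1403e+00  9.0000e-04  1.0351e+00] Fch [1.  0.2 0.1] open 0.003 q6 0.56
64 [[268.44319755 234.96214214]] [[364.7604888  237.13867622]]
84 [[267.55955218 229.17323582]] [[365.18263042 229.34659348]]
104 [[266.63844703 223.13991584]] [[365.61439853 221.34294423]]
124 [[265.67744058 216.84631736]] [[366.05605903 213.12006308]]
```

View pics/s6.png

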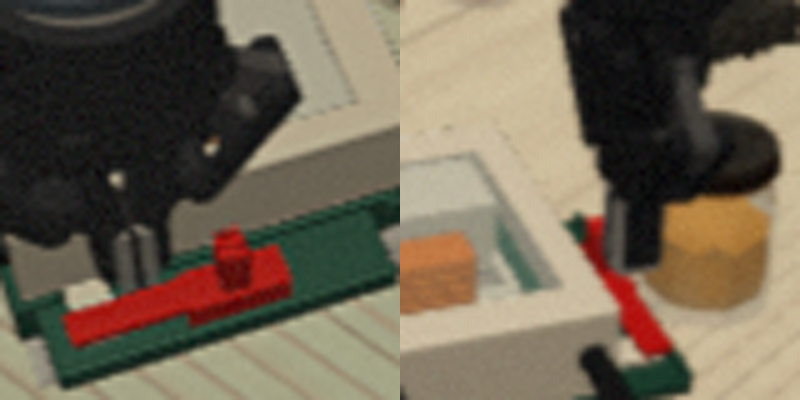

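jog_arm(moves=[{"grip":1,"translation":[0,0,0.01],"twist":[0,0,0]},{"grip":1,"translation":[0,0,0],"twist":[0,0,0]},{"grip":1,"translation":[0,0.01,0],"twist":[0,0,0]},{"grip":1,"translation":[0,0.006,0],"twist":[0,0,0]},{"grip":1,"translation":[0,0.006,0],"twist":[0,0,0]},{"grip":1,"translation":[0,0.006,0],"twist":[0,0,0]},{"grip":1,"translation":[0,0.006,0],"twist":[0,0,0]}])

```text
clock: 4.25
eef_pos: [495.7, -4.5, 53.2]
tcp_rot: [-3.141, -0.0, 1.034]
contact_force: [-1.1, 1.9, -0.6]
opening: 0.002
```

```bash
python3 -c "
from h import *; st()"
```

```text
t 4.25 ch [ -6.2 -75.6  53.2] rot [-3.1414e+00 -1.0000e-04  1.0345e+00] Fch [-1.9  1.  -0.6] open 0.002 q6 0.52
```

Now −1.9 N along x: the catch is sliding. I'll continue to the end of its travel.

jog_arm(moves=[{"grip":1,"translation":[0,0.006,0],"twist":[0,0,0]},{"grip":1,"translation":[0,0.006,0],"twist":[0,0,0]},{"grip":1,"translation":[0,0.004,0],"twist":[0,0,0]},{"grip":1,"translation":[0,0.002,0],"twist":[0,0,0]},{"grip":1,"translation":[0,0,0],"twist":[0,0,0]}])

```text
clock: 4.67
eef_pos: [505.5, -10.8, 52.7]
tcp_rot: [-3.13, 0.001, 1.033]
contact_force: [-17.9, 19.9, 17.2]
opening: -0.0
```

Run:
```python
from h import *
from rig import r
st()
for nm in ("side","wrist"):
    cc=r.calibration(nm); pp,dd=r.grab_frame(nm)
    v,u=np.mgrid[0:400,0:640]; P=unproj(cc,np.c_[u.ravel(),v.ravel()],dd.ravel()).reshape(400,640,3)
    hsv=cv2.cvtColor(pp,cv2.COLOR_RGB2HSV); H,S,V=[hsv[:,:,i].astype(int) for i in range(3)]
    m=((H<6)|(H>174))&(S>150)&(V>50)&(P[:,:,2]>92)&(abs(P[:,:,0]-500)<60)&(P[:,:,1]<60)
    q=P[m]; print(nm,len(q),toch(np.median(q,0)))
```

```text
t 4.6667 ch [  5.5 -76.   52.7] rot [-3.1305e+00  1.3000e-03  1.0328e+00] Fch [-25.5   8.   17.2] open -0.0 q6 0.51
side 50 [ 22.5 -79.7 100. ]
wrist 643 [ 22.7 -72.9  98.9]
```

jog_arm(moves=[{"grip":1,"translation":[0,-0.015,0],"twist":[0,0,0]},{"grip":1,"translation":[0,0,-0.035],"twist":[0,0,0]},{"grip":0.34,"translation":[0,0,-0.035],"twist":[0,0,0]},{"grip":0.34,"translation":[0.015,-0.023,0],"twist":[0,0,0]},{"grip":0.34,"translation":[0.02,-0.031,0],"twist":[0,0,0]},{"grip":0.34,"translation":[0.02,-0.031,0],"twist":[0,0,0]},{"grip":0.34,"translation":[0.02,-0.03,0],"twist":[0,0,0]},{"grip":0.34,"translation":[0,0,0],"twist":[0,0,0]},{"grip":0.34,"translation":[0,0,0],"twist":[0,0,0]}])

```text
clock: 5.52
eef_pos: [437.0, 118.7, 123.5]
tcp_rot: [3.141, -0.0, 1.038]
contact_force: [0.0, -0.2, 0.4]
opening: 0.33
```

Run:
```python
from h import *
from rig import r
st()
c=r.calibration("wrist");p,d=r.grab_frame("wrist"); cv2.imwrite("pics/w7.png",p[:,:,::-1])
print(proj(c,[ch(-116,0,88),ch(-116,36,88),ch(-116,-36,88)]))
```

```text
t 5.5167 ch [-119.4    0.6  123.5] rot [ 3.1407e+00 -4.0000e-04  1.0383e+00] Fch [ 0.1 -0.2  0.4] open 0.33 q6 0.79
[[325.59151407 217.3633572 ]
 [325.97012749 167.24486432]
 [325.23363099 262.82920853]]
```

View pics/w7.png

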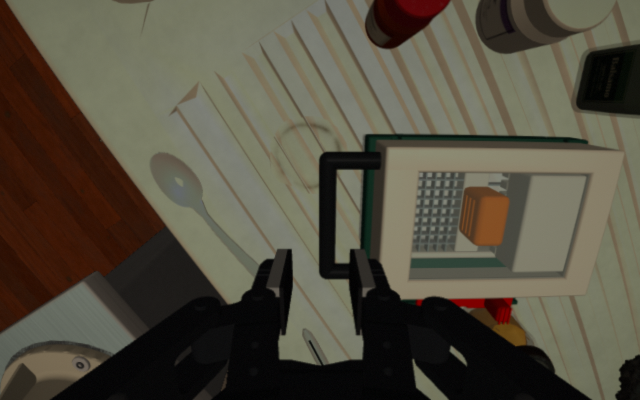

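jog_arm(moves=[{"grip":0.34,"translation":[0,0.003,0.02],"twist":[0,0,0]},{"grip":0.34,"translation":[0,0,0.025],"twist":[0,0,0]},{"grip":0.34,"translation":[0,0,0.025],"twist":[0,0,0]},{"grip":0.34,"translation":[0,0,0.016],"twist":[0,0,0]},{"grip":0.34,"translation":[0,0,0],"twist":[0,0,0]}])

```text
clock: 5.98
eef_pos: [438.3, 114.2, 34.5]
tcp_rot: [-3.139, 0.004, 1.033]
contact_force: [-0.7, 0.1, 0.6]
opening: 0.331
```

jog_arm(moves=[{"grip":1,"translation":[0,0,0],"twist":[0,0,0]},{"grip":1,"translation":[0,0,0],"twist":[0,0,0]},{"grip":1,"translation":[0,0,0],"twist":[0,0,0]},{"grip":1,"translation":[0,0,0],"twist":[0,0,0]}], squeeze=30)

```text
clock: 6.32
eef_pos: [440.3, 115.4, 38.0]
tcp_rot: [3.14, -0.0, 1.035]
contact_force: [1.1, -6.0, -0.9]
opening: 0.128
```

Run:
```python
from h import *
from rig import r
st()
c=r.calibration("wrist");p,d=r.grab_frame("wrist"); q,_=r.grab_frame("scene"); cv2.imwrite("pics/w8.png",np.hstack([cv2.resize(p[150:350,220:420,::-1],(400,400)),cv2.resize(q[180:300,280:400,::-1],(400,400))]))
```

```text
t 6.3167 ch [-114.9   -0.6   38. ] rot [ 3.1402e+00 -3.0000e-04  1.0350e+00] Fch [ 4.  -4.6 -0.9] open 0.128 q6 0.79
```

View pics/w8.png

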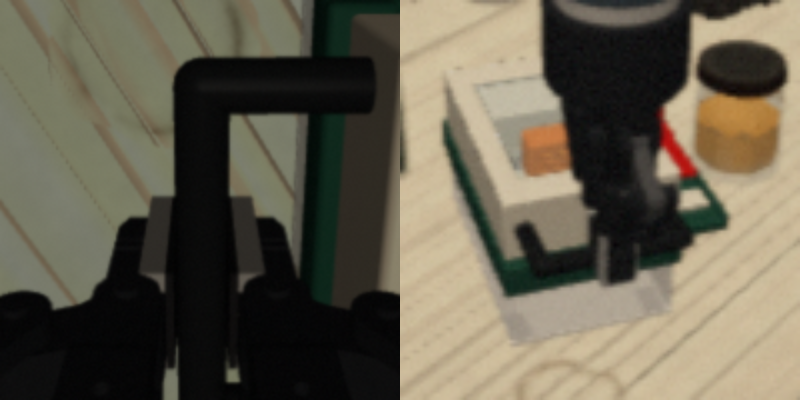

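Run:
```python
import numpy as np
a=np.arctan2(20,196);R=np.hypot(20,196)
th=np.array(list(np.linspace(0,1.70,21)))
x=80-R*np.cos(th+a);z=68+R*np.sin(th+a)
for i in range(20): print(i,th[i+1].round(3),'dy',round((x[i+1]-x[i])/1000,3),'dz',round(-(z[i+1]-z[i])/1000,3), x[i+1].round(1),z[i+1].round(1))
```

```text
0 0.085 dy 0.002 dz -0.017 -113.6 104.6
1 0.17 dy 0.004 dz -0.016 -109.8 120.9
2 0.255 dy 0.005 dz -0.016 -104.6 136.8
3 0.34 dy 0.007 dz -0.015 -98.1 152.2
4 0.425 dy 0.008 dz -0.015 -90.3 167.0
5 0.51 dy 0.009 dz -0.014 -81.3 181.1
6 0.595 dy 0.01 dz -0.013 -71.1 194.4
7 0.68 dy 0.011 dz -0.012 -59.8 206.8
8 0.765 dy 0.012 dz -0.011 -47.5 218.2
9 0.85 dy 0.013 dz -0.01 -34.3 228.5
10 0.935 dy 0.014 dz -0.009 -20.3 237.6
11 1.02 dy 0.015 dz -0.008 -5.5 245.5
12 1.105 dy 0.015 dz -0.007 9.8 252.1
13 1.19 dy 0.016 dz -0.005 25.7 257.4
14 1.275 dy 0.016 dz -0.004 42.0 261.3
15 1.36 dy 0.017 dz -0.003 58.5 263.8
16 1.445 dy 0.017 dz -0.001 75.3 265.0
17 1.53 dy 0.017 dz 0.0 92.0 264.7
18 1.615 dy 0.017 dz 0.002 108.6 262.9
19 1.7 dy 0.016 dz 0.003 125.1 259.8
```

jog_arm(moves=[{"grip":1,"translation":[0,0.002,-0.017],"twist":[0,0,0]},{"grip":1,"translation":[0,0.004,-0.016],"twist":[0,0,0]},{"grip":1,"translation":[0,0.005,-0.016],"twist":[0,0,0]},{"grip":1,"translation":[0,0.007,-0.015],"twist":[0,0,0]}], squeeze=25)

```text
clock: 6.75
eef_pos: [456.0, 106.3, 102.8]
tcp_rot: [3.14, -0.001, 1.035]
contact_force: [2.6, -3.0, -5.5]
opening: 0.129
```

Run:
```python
from h import *
from rig import r
st()
p,d=r.grab_frame("side"); q,_=r.grab_frame("scene"); cv2.imwrite("pics/w9.png",np.hstack([cv2.resize(p[80:280,150:350,::-1],(400,400)),cv2.resize(q[130:280,260:410,::-1],(400,400))]))
```

```text
t 6.75 ch [-96.8  -0.4 102.8] rot [ 3.1395e+00 -8.0000e-04  1.0353e+00] Fch [ 3.8 -1.3 -5.5] open 0.129 q6 0.76
```

View pics/w9.png

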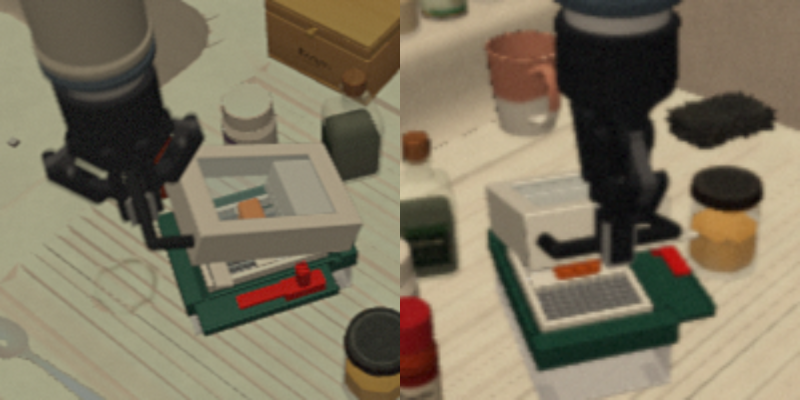

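The lid is rising with the bar, so I'll continue along the arc.

jog_arm(moves=[{"grip":1,"translation":[0,0.008,-0.015],"twist":[0,0,0]},{"grip":1,"translation":[0,0.009,-0.014],"twist":[0,0,0]},{"grip":1,"translation":[0,0.01,-0.013],"twist":[0,0,0]},{"grip":1,"translation":[0,0.011,-0.012],"twist":[0,0,0]},{"grip":1,"translation":[0,0.012,-0.011],"twist":[0,0,0]},{"grip":1,"translation":[0,0.013,-0.01],"twist":[0,0,0]},{"grip":1,"translation":[0,0.014,-0.009],"twist":[0,0,0]},{"grip":1,"translation":[0,0.015,-0.008],"twist":[0,0,0]}])

```text
clock: 7.52
eef_pos: [533.2, 60.7, 195.7]
tcp_rot: [-3.139, -0.001, 1.035]
contact_force: [-10.2, 3.5, 13.7]
opening: 0.127
```

jog_arm(moves=[{"grip":1,"translation":[0,0.015,-0.007],"twist":[0,0,0]},{"grip":1,"translation":[0,0.016,-0.005],"twist":[0,0,0]},{"grip":1,"translation":[0,0.016,-0.004],"twist":[0,0,0]},{"grip":1,"translation":[0,0.017,-0.003],"twist":[0,0,0]},{"grip":1,"translation":[0,0.017,-0.001],"twist":[0,0,0]},{"grip":1,"translation":[0,0.017,0],"twist":[0,0,0]},{"grip":1,"translation":[0,0.017,0.002],"twist":[0,0,0]},{"grip":1,"translation":[0,0.016,0.003],"twist":[0,0,0]},{"grip":1,"translation":[0,0,0],"twist":[0,0,0]}])

```text
clock: 8.27
eef_pos: [649.6, -8.2, 209.3]
tcp_rot: [3.138, -0.002, 1.034]
contact_force: [2.2, -2.2, 5.2]
opening: 0.125
```

Run:
```python
from h import *
from rig import r
st()
p,d=r.grab_frame("side"); q,_=r.grab_frame("scene"); cv2.imwrite("pics/w10.png",np.hstack([cv2.resize(p[50:250,170:370,::-1],(400,400)),cv2.resize(q[80:280,230:430,::-1],(400,400))]))
```

```text
t 8.2667 ch [128.2  -0.4 209.3] rot [ 3.138e+00 -1.900e-03  1.034e+00] Fch [ 3.  -0.8  5.2] open 0.125 q6 0.52
```

View pics/w10.png

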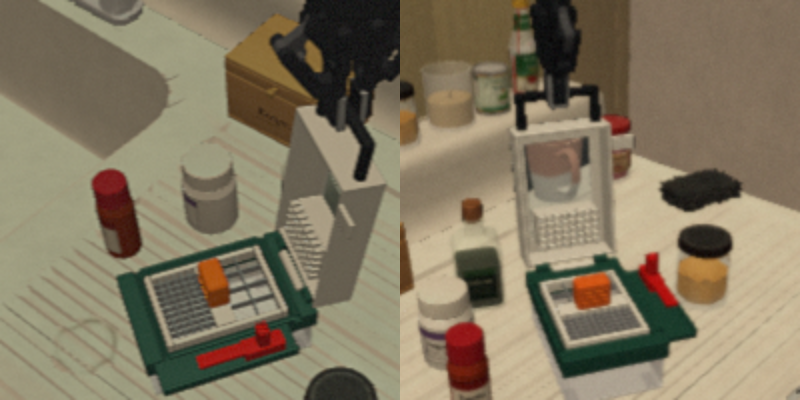

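Lid is past upright; the fine grid (dense) is at the front and the coarse one at the hinge. Release the bar and go over to the grip block.

jog_arm(moves=[{"grip":0.34,"translation":[0,0,0],"twist":[0,0,0]},{"grip":0.34,"translation":[0,0,0],"twist":[0,0,0]},{"grip":0.34,"translation":[0,0,-0.02],"twist":[0,0,0]},{"grip":0.34,"translation":[0,0,-0.03],"twist":[0,0,0]},{"grip":0.0,"translation":[0,-0.03,0],"twist":[0,0,0]},{"grip":0.0,"translation":[0,-0.04,0],"twist":[0,0,0]},{"grip":0.0,"translation":[0,-0.038,0.01],"twist":[0,0,0]},{"grip":0.0,"translation":[0,-0.02,0.03],"twist":[0,0,0]},{"grip":0.0,"translation":[0,0,0.03],"twist":[0,0,0]},{"grip":0.0,"translation":[0,0,0.02],"twist":[0,0,0]}])

```text
clock: 9.2
eef_pos: [533.9, 59.3, 166.6]
tcp_rot: [-3.14, 0.001, 1.037]
contact_force: [-0.3, -0.3, -0.2]
opening: 0.502
```

jog_arm(moves=[{"grip":0.0,"translation":[0,0,0.02],"twist":[0,0,0]},{"grip":0.0,"translation":[0,0,0],"twist":[0,0,0]},{"grip":0.0,"translation":[0,0,0],"twist":[0,0,0]}])

```text
clock: 9.45
eef_pos: [535.5, 58.5, 147.8]
tcp_rot: [-3.14, 0.001, 1.035]
contact_force: [0.4, 0.7, 1.0]
opening: 0.506
```

```bash
cat > look.py <<'E'
from h import *
from rig import r
import sys
s=st()
c=r.calibration("wrist"); p,d=r.grab_frame("wrist"); cv2.imwrite(sys.argv[1],p[:,:,::-1])
hsv=cv2.cvtColor(p,cv2.COLOR_RGB2HSV); H,S,V=[hsv[:,:,i].astype(int) for i in range(3)]
v,u=np.mgrid[0:400,0:640]; P=unproj(c,np.c_[u.ravel(),v.ravel()],d.ravel()).reshape(400,640,3)
m=(H>4)&(H<18)&(S>120)&(V>70)&(P[:,:,2]>90)&(P[:,:,2]<104)&(abs(P[:,:,0]-O[0])<70)&(abs(P[:,:,1]-O[1])<60)
vv,uu=np.where(m); 
if len(vv)>30:
    W=onplane(c,np.c_[uu,vv],98)[:,:2].astype(np.float32); R=cv2.minAreaRect(W); print('block',R,toch([*R[0],98]), len(vv))
w=(S<70)&(V>100)&(abs(P[:,:,2]-66)<4)&(d>0); print('insert top z',np.median(P[:,:,2][w]))
E
python3 look.py pics/w11.png
```

```text
t 9.45 ch [ -4.   -1.1 147.8] rot [-3.1396e+00  1.3000e-03  1.0351e+00] Fch [-0.   0.8  1. ] open 0.506 q6 0.64
block ((540.3899536132812, 58.66629409790039), (37.87437057495117, 21.452186584472656), 58.905128479003906) [ 0.1  1.5 98. ] 1340
insert top z 64.75972214998124
```

View pics/w11.png

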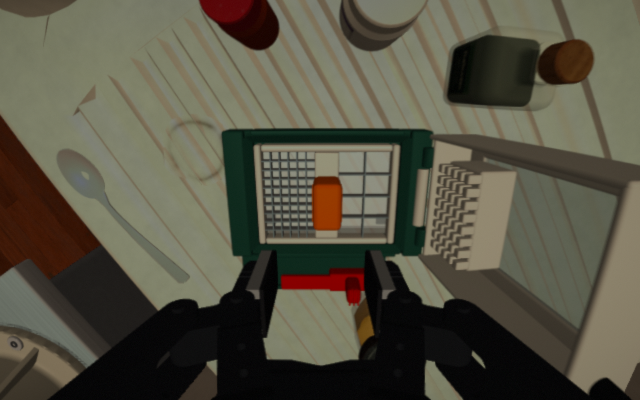

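jog_arm(moves=[{"grip":0.0,"translation":[0.002,0.004,0.02],"twist":[0,0,0]},{"grip":0.0,"translation":[0,0,0.03],"twist":[0,0,0]},{"grip":0.0,"translation":[0,0,0.03],"twist":[0,0,0]},{"grip":0.0,"translation":[0,0,0.018],"twist":[0,0,0]},{"grip":0.0,"translation":[0,0,0.009],"twist":[0,0,0]},{"grip":0.0,"translation":[0,0,0],"twist":[0,0,0]},{"grip":0.0,"translation":[0,0,0],"twist":[0,0,0]}])

```text
clock: 10.08
eef_pos: [542.2, 58.0, 42.4]
tcp_rot: [3.141, -0.001, 1.035]
contact_force: [0.0, 0.2, -0.3]
opening: 0.5
```

Run:
```python
from h import *
from rig import r
st()
p,d=r.grab_frame("side"); q,_=r.grab_frame("scene"); cv2.imwrite("pics/w12.png",np.hstack([cv2.resize(p[110:250,200:340,::-1],(400,400)),cv2.resize(q[160:280,270:390,::-1],(400,400))]))
```

```text
t 10.0833 ch [ 2.   1.9 42.4] rot [ 3.1405e+00 -8.0000e-04  1.0347e+00] Fch [-0.   0.2 -0.3] open 0.5 q6 0.64
```

View pics/w12.png

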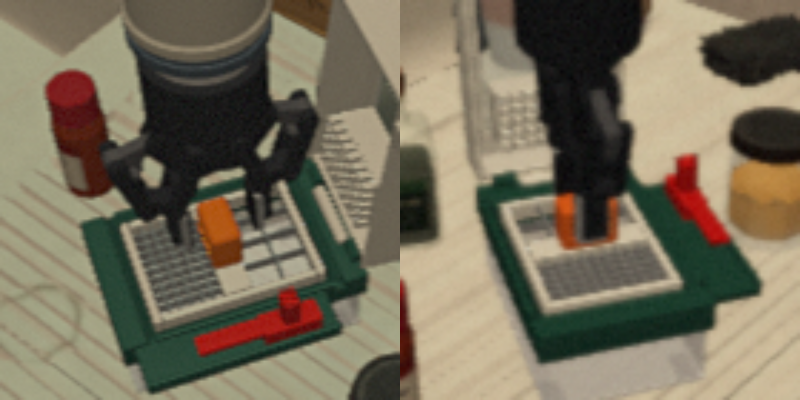

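jog_arm(moves=[{"grip":1,"translation":[0,0,0],"twist":[0,0,0]},{"grip":1,"translation":[0,0,0],"twist":[0,0,0]},{"grip":1,"translation":[0,0,0],"twist":[0,0,0]},{"grip":1,"translation":[0,0,0],"twist":[0,0,0]}], squeeze=60)

```text
clock: 10.52
eef_pos: [542.2, 58.1, 42.7]
tcp_rot: [3.14, -0.001, 1.035]
contact_force: [-0.9, 0.9, 8.1]
opening: 0.242
```

Run:
```python
from h import *
st()
```

```text
t 10.5167 ch [ 2.   2.  42.7] rot [ 3.1399e+00 -1.4000e-03  1.0348e+00] Fch [-1.3  0.3  8.1] open 0.242 q6 0.64
```

jog_arm(moves=[{"grip":1,"translation":[0,0,-0.01],"twist":[0,0,0]},{"grip":1,"translation":[0,0,-0.015],"twist":[0,0,0]},{"grip":1,"translation":[0,0,-0.02],"twist":[0,0,0]},{"grip":1,"translation":[0,0,-0.025],"twist":[0,0,0]},{"grip":1,"translation":[0,-0.02,-0.015],"twist":[0,0,0]},{"grip":1,"translation":[0,0,0],"twist":[0,0,0]},{"grip":1,"translation":[0,0,0],"twist":[0,0,0]}])

```text
clock: 11.1
eef_pos: [524.2, 68.4, 127.7]
tcp_rot: [3.14, -0.001, 1.035]
contact_force: [-0.9, 0.1, -1.3]
opening: 0.243
```

Run:
```python
from h import *
from rig import r
st()
p,d=r.grab_frame("side"); q,_=r.grab_frame("wrist"); cv2.imwrite("pics/w13.png",np.hstack([cv2.resize(p[80:260,180:360,::-1],(400,400)),cv2.resize(q[:,:,::-1],(400,400))]))
```

```text
t 11.1 ch [-18.7   1.7 127.7] rot [ 3.1398e+00 -1.4000e-03  1.0355e+00] Fch [-0.8 -0.3 -1.3] open 0.243 q6 0.66
```

View pics/w13.png

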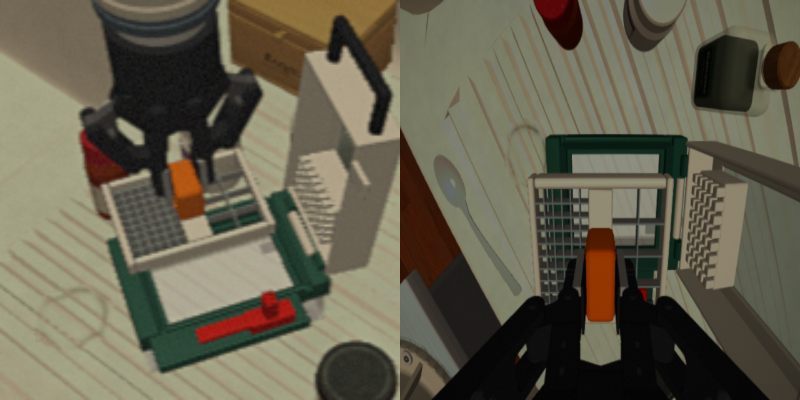

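Run:
```python
from h import *
from rig import r
s=st();X=toch(s['eef_pos'])
c=r.calibration("wrist"); p,d=r.grab_frame("wrist"); cv2.imwrite("pics/w14.png",p[:,:,::-1])
hsv=cv2.cvtColor(p,cv2.COLOR_RGB2HSV); H,S,V=[hsv[:,:,i].astype(int) for i in range(3)]
v,u=np.mgrid[0:400,0:640]; P=unproj(c,np.c_[u.ravel(),v.ravel()],d.ravel())
C=np.array([toch(a) for a in P]).reshape(400,640,3)-X
C[:,:,2]+=X[2]
m=(H>4)&(H<18)&(S>120)&(V>60)&(C[:,:,2]>130)&(d>0); q=C[m]
print('orange n',m.sum(),'rel TCP pct',np.percentile(q,[1,5,50,95,99],axis=0).round(1))
f=(abs(C[:,:,2]-150)<5)&(abs(C[:,:,0])<75)&(abs(C[:,:,1])<70)&(d>0)&(V>80)&(S<90)
q=C[f]; print('frame n',len(q),np.percentile(q,[0.5,2,50,98,99.5],axis=0).round(1))
f2=f&(C[:,:,1]>35); k=C[f2]; R=cv2.minAreaRect(k[:,:2].astype(np.float32)); print('far rail',R, np.median(k[:,2]), np.polyfit(k[:,0],k[:,1],1))
```

```text
t 11.2 ch [-18.7   1.3 126.2] rot [3.1414 0.     1.0351] Fch [ 0.8 -0.7 -2.3] open 0.243 q6 0.66
orange n 5329 rel TCP pct [[-10.6 -19.1 133.6]
 [ -9.3 -16.  134.4]
 [  2.2  11.2 179.3]
 [164.4 105.3 181. ]
 [168.1 110.  181.4]]
frame n 7449 [[-59.8 -45.3 145.7]
 [-59.1 -26.1 146.3]
 [ -3.1  28.1 148. ]
 [ 58.3  41.2 149.4]
 [ 58.9  41.5 149.8]]
far rail ((-0.5, 38.44999694824219), (119.5999984741211, 6.700000762939453), 0.0) 148.0 [-7.63445967e-04  3.87261343e+01]
```

View pics/w14.png

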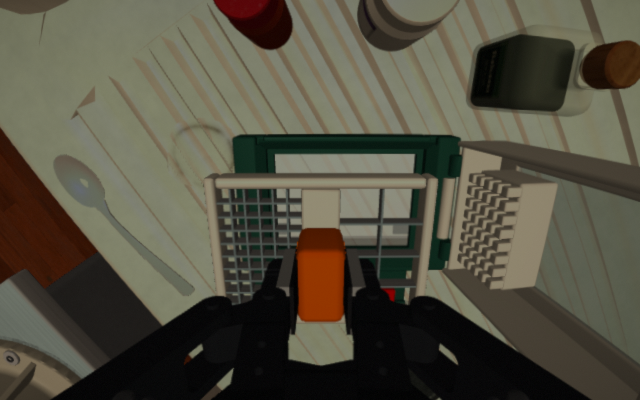

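jog_arm(moves=[{"grip":1,"translation":[0,0,-0.005],"twist":[0,0,-0.121]},{"grip":1,"translation":[0,0,0],"twist":[0,0,-0.121]},{"grip":1,"translation":[0,0,0],"twist":[0,0,-0.121]},{"grip":1,"translation":[0,0,0],"twist":[0,0,-0.121]},{"grip":1,"translation":[0,0,0],"twist":[0,0,-0.121]},{"grip":1,"translation":[0,0,0],"twist":[0,0,-0.121]},{"grip":1,"translation":[0,0,0],"twist":[0,0,-0.121]},{"grip":1,"translation":[0,0,0],"twist":[0,0,-0.121]},{"grip":1,"translation":[0,0,0],"twist":[0,0,-0.121]},{"grip":1,"translation":[0,0,0],"twist":[0,0,-0.121]}])

```text
clock: 12.08
eef_pos: [523.8, 67.8, 130.2]
tcp_rot: [-3.14, -0.001, 2.251]
contact_force: [-0.0, 0.4, -1.7]
opening: 0.238
```

jog_arm(moves=[{"grip":1,"translation":[0,0,0],"twist":[0,0,-0.121]},{"grip":1,"translation":[0,0,0],"twist":[0,0,-0.121]},{"grip":1,"translation":[0,0,0],"twist":[0,0,-0.121]},{"grip":1,"translation":[0,0,0],"twist":[0,0,-0.121]},{"grip":1,"translation":[0,0,0],"twist":[0,0,-0.121]},{"grip":1,"translation":[0,0,0],"twist":[0,0,-0.121]},{"grip":1,"translation":[0,0,0],"twist":[0,0,-0.121]},{"grip":1,"translation":[0,0,0],"twist":[0,0,-0.121]}])

```text
clock: 12.75
eef_pos: [523.8, 67.8, 130.2]
tcp_rot: [-3.141, -0.002, -3.065]
contact_force: [-0.7, -0.0, -2.9]
opening: 0.242
```

jog_arm(moves=[{"grip":1,"translation":[0,0,0],"twist":[0,0,-0.121]},{"grip":1,"translation":[0,0,0],"twist":[0,0,-0.121]},{"grip":1,"translation":[0,0,0],"twist":[0,0,-0.121]},{"grip":1,"translation":[0,0,0],"twist":[0,0,-0.121]},{"grip":1,"translation":[0,0,0],"twist":[0,0,-0.121]},{"grip":1,"translation":[0,0,0],"twist":[0,0,-0.121]},{"grip":1,"translation":[0,0,0],"twist":[0,0,-0.121]},{"grip":1,"translation":[0,0,0],"twist":[0,0,-0.118]},{"grip":1,"translation":[0,0,0],"twist":[0,0,0]},{"grip":1,"translation":[0,0,0],"twist":[0,0,0]}])

```text
clock: 13.58
eef_pos: [523.8, 67.9, 130.4]
tcp_rot: [3.141, -0.001, -2.109]
contact_force: [-0.6, -0.8, -1.7]
opening: 0.241
```

Run:
```python
from h import *
from rig import r
s=st();X=toch(s['eef_pos'])
c=r.calibration("wrist"); p,d=r.grab_frame("wrist"); cv2.imwrite("pics/w15.png",p[:,:,::-1])
hsv=cv2.cvtColor(p,cv2.COLOR_RGB2HSV); H,S,V=[hsv[:,:,i].astype(int) for i in range(3)]
v,u=np.mgrid[0:400,0:640]; P=unproj(c,np.c_[u.ravel(),v.ravel()],d.ravel())
A=np.array([toch(a) for a in P]).reshape(400,640,3); C=A-X; C[:,:,2]+=X[2]
f=(abs(C[:,:,2]-152)<6)&(abs(C[:,:,0])<75)&(abs(C[:,:,1])<70)&(d>0)&(V>80)&(S<90)
f2=f&(C[:,:,1]<-35); k=C[f2]; print('far rail',cv2.minAreaRect(k[:,:2].astype(np.float32)), np.median(k[:,2]), np.polyfit(k[:,0],k[:,1],1))
g=(H>60)&(H<95)&(S>80)&(abs(A[:,:,2]-66)<5)&(d>0); q=A[g]; print('deck',len(q),np.percentile(q,[0.3,1,50,99,99.7],axis=0).round(1))
```

```text
t 13.5833 ch [-18.8   1.  130.4] rot [ 3.1406e+00 -8.0000e-04 -2.1094e+00] Fch [-0.1 -1.  -1.7] open 0.241 q6 -2.48
far rail ((-0.850006103515625, -37.999996185302734), (119.09999084472656, 5.800002098083496), -0.0) 152.4 [-1.56974755e-03 -3.79665742e+01]
deck 10608 [[-84.1 -89.3  61.1]
 [-83.4 -89.1  61.3]
 [-29.6 -55.9  63.9]
 [ 82.   51.1  69.1]
 [ 84.   52.4  70.6]]
```

View pics/w15.png

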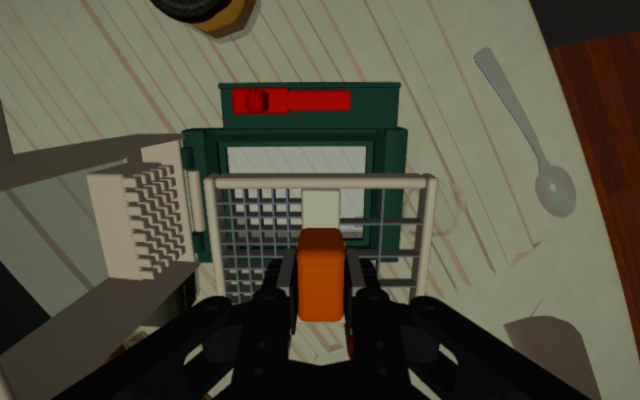

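jog_arm(moves=[{"grip":1,"translation":[0.002,-0.01,0],"twist":[0,0,0]},{"grip":1,"translation":[0.001,-0.01,0.01],"twist":[0,0,0]},{"grip":1,"translation":[0,0,0.02],"twist":[0,0,0]},{"grip":1,"translation":[0,0,0.02],"twist":[0,0,0]},{"grip":1,"translation":[0,0,0.015],"twist":[0,0,0]},{"grip":1,"translation":[0,0,0.003],"twist":[0,0,0]},{"grip":1,"translation":[0,0,0],"twist":[0,0,0]},{"grip":1,"translation":[0,0,0],"twist":[0,0,0]}])

```text
clock: 14.3
eef_pos: [540.4, 55.0, 63.3]
tcp_rot: [-3.141, 0.0, -2.106]
contact_force: [-0.1, -0.2, -2.4]
opening: 0.239
```

Run:
```python
from h import *
from rig import r
st()
p,d=r.grab_frame("side"); q,_=r.grab_frame("wrist"); cv2.imwrite("pics/w16.png",np.hstack([cv2.resize(p[110:250,200:340,::-1],(400,400)),cv2.resize(q[50:350,170:470,::-1],(400,400))]))
```

```text
t 14.3 ch [ 1.9 -1.6 63.3] rot [-3.1414  0.     -2.1063] Fch [ 0.  -0.2 -2.4] open 0.239 q6 -2.51
```

View pics/w16.png

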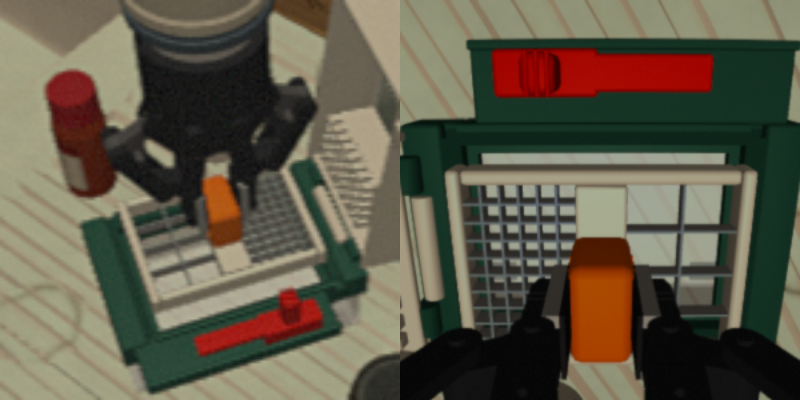

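jog_arm(moves=[{"grip":1,"translation":[0.0005,0.001,0.005],"twist":[0,0,0]},{"grip":1,"translation":[0,0,0.005],"twist":[0,0,0]},{"grip":1,"translation":[0,0,0.004],"twist":[0,0,0]},{"grip":1,"translation":[0,0,0.003],"twist":[0,0,0]},{"grip":1,"translation":[0,0,0],"twist":[0,0,0]}])

```text
clock: 14.82
eef_pos: [537.9, 53.7, 46.9]
tcp_rot: [-3.141, -0.003, -2.104]
contact_force: [-7.3, -12.2, 16.4]
opening: 0.244
```

```bash
python3 -c "
from h import *; st()"
```

```text
t 14.8167 ch [ 0.5 -4.  46.9] rot [-3.1414e+00 -2.8000e-03 -2.1045e+00] Fch [ -0.1 -14.2  16.4] open 0.244 q6 -2.51
```

Contact on the +y wall (Fy −14 N), so I'll shift 2 mm toward −y and continue down.

jog_arm(moves=[{"grip":1,"translation":[0.002,0,0],"twist":[0,0,0]},{"grip":1,"translation":[0.001,0,0],"twist":[0,0,0]},{"grip":1,"translation":[0,0,0.002],"twist":[0,0,0]},{"grip":1,"translation":[0,0,0],"twist":[0,0,0]}])

```text
clock: 15.15
eef_pos: [537.3, 53.0, 44.2]
tcp_rot: [-3.141, 0.0, -2.105]
contact_force: [-1.9, -0.7, 4.9]
opening: 0.242
```

```bash
python3 -c "
from h import *; st()"
```

```text
t 15.15 ch [ 0.4 -4.9 44.2] rot [-3.1413e+00  3.0000e-04 -2.1053e+00] Fch [-1.3 -1.6  4.9] open 0.242 q6 -2.51
```

jog_arm(moves=[{"grip":1,"translation":[0,0,0.002],"twist":[0,0,0]},{"grip":1,"translation":[0,0,0.002],"twist":[0,0,0]},{"grip":1,"translation":[0,0,0],"twist":[0,0,0]}])

```text
clock: 15.4
eef_pos: [538.8, 54.7, 41.8]
tcp_rot: [-3.14, 0.004, -2.106]
contact_force: [-2.2, 9.9, 18.1]
opening: 0.241
```

```bash
python3 -c "
from h import *; st()"
```

```text
t 15.4 ch [ 0.7 -2.7 41.8] rot [-3.1403  0.0036 -2.1061] Fch [-6.9  7.4 18.1] open 0.241 q6 -2.51
```

jog_arm(moves=[{"grip":0.1,"translation":[0,0,-0.002],"twist":[0,0,0]},{"grip":0.0,"translation":[0,0,0],"twist":[0,0,0]},{"grip":0.0,"translation":[0,0,0],"twist":[0,0,0]},{"grip":0.0,"translation":[0,0,-0.02],"twist":[0,0,0]},{"grip":0.0,"translation":[0,0,-0.03],"twist":[0,0,0]},{"grip":0.0,"translation":[0,0,-0.03],"twist":[0,0,0]},{"grip":0.0,"translation":[0,0,-0.03],"twist":[0,0,0]},{"grip":0.0,"translation":[0,0,0],"twist":[0,0,0]},{"grip":0.0,"translation":[0,0,0],"twist":[0,0,0]}])

```text
clock: 16.15
eef_pos: [538.2, 52.9, 153.5]
tcp_rot: [-3.139, 0.002, -2.105]
contact_force: [-0.9, 0.8, -0.1]
opening: 0.5
```

```bash
python3 look.py pics/w17.png
python3 - <<'E'
from h import *
from rig import r
for n in ("wrist","side"):
    c=r.calibration(n);p,d=r.grab_frame(n)
    if n=="side": cv2.imwrite("pics/s17.png",cv2.resize(p[110:250,200:340,::-1],(600,600)))
    v,u=np.mgrid[0:400,0:640]; P=unproj(c,np.c_[u.ravel(),v.ravel()],d.ravel()); A=np.array([toch(a) for a in P]).reshape(400,640,3)
    hsv=cv2.cvtColor(p,cv2.COLOR_RGB2HSV); S,V=hsv[:,:,1],hsv[:,:,2]
    for nm,x0,x1,y0,y1 in (("front rail",-58,-54,-38,38),("hinge rail",54,58,-38,38),("left",-50,50,40,43),("right",-50,50,-43,-40)):
        m=(A[:,:,0]>x0)&(A[:,:,0]<x1)&(A[:,:,1]>y0)&(A[:,:,1]<y1)&(A[:,:,2]>50)&(A[:,:,2]<80)&(S<90)&(V>70)&(d>0)
        if m.sum(): print(n,nm,m.sum(),np.median(A[m][:,2]))
    hsv_g=(hsv[:,:,0]>60)&(hsv[:,:,0]<95)&(S>80)&(abs(A[:,:,2]-66)<8)&(A[:,:,1]>-52)
    print(n,'deck z',np.median(A[hsv_g][:,2]))
E
```

```text
t 16.15 ch [  1.2  -4.6 153.5] rot [-3.1390e+00  1.8000e-03 -2.1055e+00] Fch [-1.2  0.2 -0.1] open 0.5 q6 -2.51
block ((538.2864990234375, 55.150978088378906), (36.52006912231445, 21.156723022460938), 59.478126525878906) [ 0.1 -2.6 98. ] 1253
insert top z 64.81404936246213
wrist front rail 431 64.6
wrist hinge rail 420 64.7
wrist left 303 64.9
wrist right 379 64.9
wrist deck z 64.2
side front rail 54 66.8
side hinge rail 78 66.3
side left 89 65.8
side right 176 64.0
side deck z 66.4
```

View pics/w17.png

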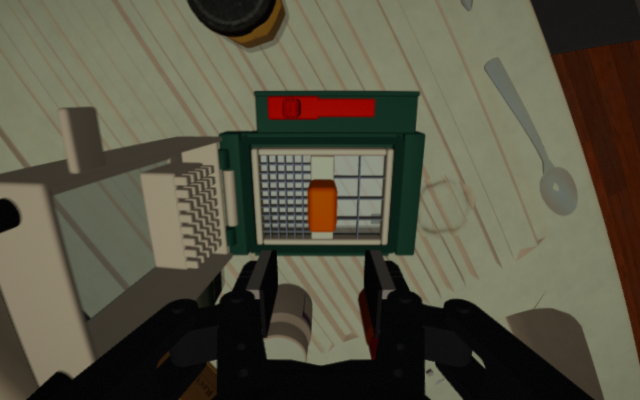

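View pics/s17.png

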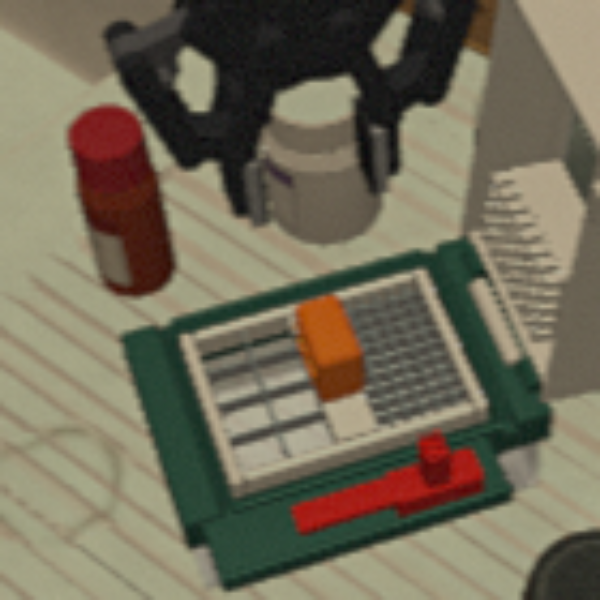

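Seated: all four frame rails read the same height as before the lift and level with the deck, and the fine grid is at the hinge end. Going back to the bar.

jog_arm(moves=[{"grip":0.34,"translation":[0,0,-0.035],"twist":[0,0,0]},{"grip":0.34,"translation":[0,0,-0.04],"twist":[0,0,0]},{"grip":0.34,"translation":[0,0,-0.035],"twist":[0,0,0]},{"grip":0.34,"translation":[-0.004,-0.03,0],"twist":[0,0,0]},{"grip":0.34,"translation":[0,-0.035,0],"twist":[0,0,0]},{"grip":0.34,"translation":[0,-0.035,0],"twist":[0,0,0]},{"grip":0.34,"translation":[0,-0.026,0],"twist":[0,0,0]},{"grip":0.34,"translation":[0,0,0],"twist":[0,0,0]},{"grip":0.34,"translation":[0,0,0],"twist":[0,0,0]}])

```text
clock: 17.05
eef_pos: [647.2, -8.5, 259.6]
tcp_rot: [3.138, -0.002, -2.107]
contact_force: [-0.6, -0.2, 0.1]
opening: 0.331
```

Run:
```python
from h import *
from rig import r
s=st()
c=r.calibration("wrist");p,d=r.grab_frame("wrist")
q,_=r.grab_frame("side");cv2.imwrite("pics/w18.png",np.hstack([cv2.resize(p[:,:,::-1],(480,300)),cv2.resize(q[20:220,200:400,::-1],(300,300))]))
v,u=np.mgrid[0:400,0:640]; P=unproj(c,np.c_[u.ravel(),v.ravel()],d.ravel()); A=np.array([toch(a) for a in P]).reshape(400,640,3)
m=(p.max(2)<70)&(d>0)&(A[:,:,2]>235)&(A[:,:,2]<275)&(A[:,:,0]>90)&(abs(A[:,:,1])<60); k=A[m]; print(m.sum(),np.percentile(k,[2,25,50,75,98],axis=0))
```

```text
t 17.05 ch [126.3  -1.9 259.6] rot [ 3.1383e+00 -1.8000e-03 -2.1066e+00] Fch [-0.5 -0.5  0.1] open 0.331 q6 -2.62
2916 [[119.  -48.7 243.6]
 [122.5 -31.8 262.4]
 [125.5  -9.  263.7]
 [128.2  16.2 264.5]
 [131.1  40.6 265.6]]
```

View pics/w18.png

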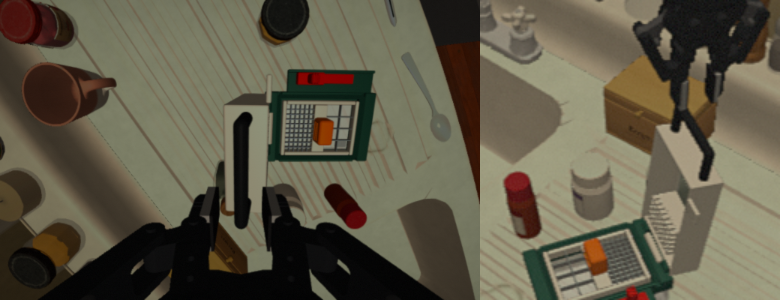

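jog_arm(moves=[{"grip":0.34,"translation":[0,0.001,0.02],"twist":[0,0,0]},{"grip":0.34,"translation":[0,0,0.02],"twist":[0,0,0]},{"grip":0.34,"translation":[0,0,0.01],"twist":[0,0,0]},{"grip":0.34,"translation":[0,0,0],"twist":[0,0,0]},{"grip":1,"translation":[0,0,0],"twist":[0,0,0]},{"grip":1,"translation":[0,0,0],"twist":[0,0,0]},{"grip":1,"translation":[0,0,0],"twist":[0,0,0]},{"grip":1,"translation":[0,0,0],"twist":[0,0,0]}], squeeze=25)

```text
clock: 17.82
eef_pos: [646.7, -7.1, 212.9]
tcp_rot: [-3.141, 0.0, -2.105]
contact_force: [-0.9, 1.3, -1.3]
opening: 0.128
```

Run:
```python
from h import *
st()
a=np.arctan2(20,196);R=np.hypot(20,196)
th=np.linspace(1.69,0.0,21)
x=80-R*np.cos(th+a);z=68+R*np.sin(th+a)
for i in range(20): print(i,th[i+1].round(3),'ty',-round((x[i+1]-x[i])/1000,3),'tz',-round((z[i+1]-z[i])/1000,3), x[i+1].round(1),z[i+1].round(1))
```

```text
t 17.8167 ch [125.1  -1.  212.9] rot [-3.1414e+00  5.0000e-04 -2.1053e+00] Fch [-1.5  0.7 -1.3] open 0.128 q6 -2.62
0 1.606 ty 0.016 tz -0.003 106.8 263.2
1 1.521 ty 0.017 tz -0.002 90.2 264.8
2 1.436 ty 0.017 tz -0.0 73.6 264.9
3 1.352 ty 0.017 tz 0.001 57.0 263.7
4 1.268 ty 0.016 tz 0.003 40.5 261.0
5 1.183 ty 0.016 tz 0.004 24.4 257.0
6 1.098 ty 0.016 tz 0.005 8.6 251.6
7 1.014 ty 0.015 tz 0.007 -6.6 245.0
8 0.93 ty 0.015 tz 0.008 -21.2 237.0
9 0.845 ty 0.014 tz 0.009 -35.1 227.9
10 0.761 ty 0.013 tz 0.01 -48.2 217.6
11 0.676 ty 0.012 tz 0.011 -60.4 206.2
12 0.592 ty 0.011 tz 0.012 -71.5 193.9
13 0.507 ty 0.01 tz 0.013 -81.6 180.7
14 0.423 ty 0.009 tz 0.014 -90.6 166.6
15 0.338 ty 0.008 tz 0.015 -98.3 151.9
16 0.254 ty 0.006 tz 0.015 -104.7 136.5
17 0.169 ty 0.005 tz 0.016 -109.8 120.7
18 0.085 ty 0.004 tz 0.016 -113.6 104.5
19 0.0 ty 0.002 tz 0.016 -116.0 88.0
```

jog_arm(moves=[{"grip":1,"translation":[0,0.016,-0.003],"twist":[0,0,0]},{"grip":1,"translation":[0,0.017,-0.002],"twist":[0,0,0]},{"grip":1,"translation":[0,0.017,0],"twist":[0,0,0]},{"grip":1,"translation":[0,0.017,0.001],"twist":[0,0,0]},{"grip":1,"translation":[0,0.016,0.003],"twist":[0,0,0]},{"grip":1,"translation":[0,0.016,0.004],"twist":[0,0,0]},{"grip":1,"translation":[0,0.016,0.005],"twist":[0,0,0]}])

```text
clock: 18.4
eef_pos: [548.8, 51.0, 206.1]
tcp_rot: [-3.137, 0.002, -2.105]
contact_force: [-1.2, -1.7, 6.5]
opening: 0.124
```

jog_arm(moves=[{"grip":1,"translation":[0,0.015,0.007],"twist":[0,0,0]},{"grip":1,"translation":[0,0.015,0.008],"twist":[0,0,0]},{"grip":1,"translation":[0,0.014,0.009],"twist":[0,0,0]},{"grip":1,"translation":[0,0.013,0.01],"twist":[0,0,0]},{"grip":1,"translation":[0,0.012,0.011],"twist":[0,0,0]},{"grip":1,"translation":[0,0.011,0.012],"twist":[0,0,0]},{"grip":1,"translation":[0,0.01,0.013],"twist":[0,0,0]}])

```text
clock: 18.98
eef_pos: [471.1, 97.4, 135.2]
tcp_rot: [-3.139, 0.002, -2.105]
contact_force: [0.5, -0.4, 2.6]
opening: 0.129
```

Run:
```python
from h import *
from rig import r
s=st()
p,d=r.grab_frame("scene")
q,_=r.grab_frame("side");cv2.imwrite("pics/w19.png",np.hstack([cv2.resize(p[120:280,240:400,::-1],(400,400)),cv2.resize(q[60:260,160:360,::-1],(400,400))]))
```

```text
t 18.9833 ch [-79.2  -0.4 135.2] rot [-3.1389e+00  1.9000e-03 -2.1052e+00] Fch [ 0.7 -0.1  2.6] open 0.129 q6 -2.41
```

View pics/w19.png

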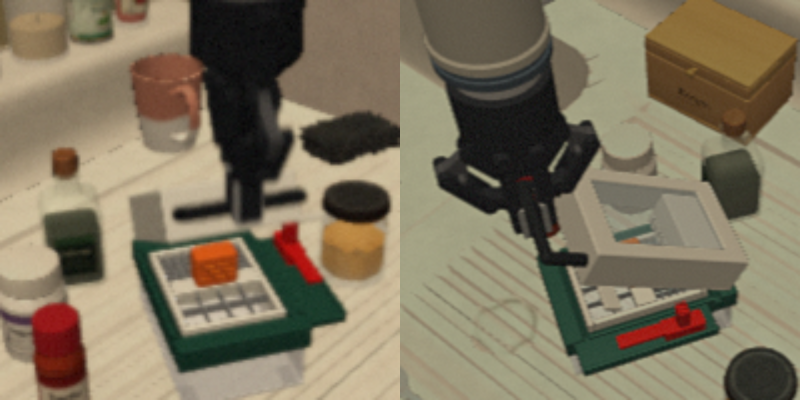

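jog_arm(moves=[{"grip":1,"translation":[0,0.009,0.014],"twist":[0,0,0]},{"grip":1,"translation":[0,0.008,0.015],"twist":[0,0,0]},{"grip":1,"translation":[0,0.006,0.015],"twist":[0,0,0]},{"grip":1,"translation":[0,0.005,0.016],"twist":[0,0,0]},{"grip":1,"translation":[0,0.004,0.016],"twist":[0,0,0]},{"grip":1,"translation":[0,0.002,0.012],"twist":[0,0,0]},{"grip":1,"translation":[0,0,0.004],"twist":[0,0,0]},{"grip":1,"translation":[0,0,0],"twist":[0,0,0]}])

```text
clock: 19.75
eef_pos: [440.5, 115.1, 41.9]
tcp_rot: [3.139, -0.0, -2.106]
contact_force: [-4.8, 8.2, -1.4]
opening: 0.125
```

```bash
python3 -c "
from h import *; st()"
```

```text
t 19.75 ch [-114.6   -0.8   41.9] rot [ 3.1394e+00 -2.0000e-04 -2.1060e+00] Fch [-8.3  4.6 -1.4] open 0.125 q6 -2.36
```

Not quite pressed yet; I'll press until a clear reaction.

jog_arm(moves=[{"grip":1,"translation":[0,0,0.002],"twist":[0,0,0]},{"grip":1,"translation":[0,0,0.002],"twist":[0,0,0]},{"grip":1,"translation":[0,0,0],"twist":[0,0,0]},{"grip":1,"translation":[0,0,0],"twist":[0,0,0]}])

```text
clock: 20.08
eef_pos: [440.2, 115.2, 38.9]
tcp_rot: [3.139, -0.0, -2.106]
contact_force: [-8.2, 8.0, 4.5]
opening: 0.126
```

```bash
python3 -c "
from h import *; st()"
```

```text
t 20.0833 ch [-114.9   -0.8   38.9] rot [ 3.1390e+00 -1.0000e-04 -2.1065e+00] Fch [-11.2   2.7   4.5] open 0.126 q6 -2.36
```

jog_arm(moves=[{"grip":1,"translation":[0,0.001,0.002],"twist":[0,0,0]},{"grip":1,"translation":[0,0,0.002],"twist":[0,0,0]},{"grip":1,"translation":[0,0,0],"twist":[0,0,0]},{"grip":1,"translation":[0,0,0],"twist":[0,0,0]}])

```text
clock: 20.42
eef_pos: [440.5, 115.7, 36.7]
tcp_rot: [3.141, 0.001, -2.106]
contact_force: [-13.2, 3.8, 33.1]
opening: 0.12
```

```bash
python3 -c "
from h import *; st()"
```

```text
t 20.4167 ch [-114.9   -0.3   36.7] rot [ 3.1407e+00  9.0000e-04 -2.1062e+00] Fch [-13.3  -3.4  33.1] open 0.12 q6 -2.36
```

jog_arm(moves=[{"grip":0.34,"translation":[0,0,0],"twist":[0,0,0]},{"grip":0.34,"translation":[0,0,0],"twist":[0,0,0]},{"grip":0.34,"translation":[0,0,-0.02],"twist":[0,0,0]},{"grip":0.34,"translation":[0,0,-0.035],"twist":[0,0,0]},{"grip":0.34,"translation":[0,0,-0.04],"twist":[0,0,0]},{"grip":0.34,"translation":[0,0,-0.04],"twist":[0,0,0]},{"grip":0.34,"translation":[0,0.03,-0.03],"twist":[0,0,0]},{"grip":0.34,"translation":[0,0.03,0],"twist":[0,0,0]},{"grip":0.34,"translation":[0,0,0],"twist":[0,0,0]},{"grip":0.34,"translation":[0,0,0],"twist":[0,0,0]}])

```text
clock: 21.25
eef_pos: [389.1, 145.6, 199.8]
tcp_rot: [-3.14, 0.002, -2.104]
contact_force: [0.2, -1.2, -0.5]
opening: 0.326
```

Run:
```python
from h import *
from rig import r
s=st()
ims=[]
for n,(x0,y0) in dict(scene=(220,150),side=(190,100)).items():
    c=r.calibration(n);p,d=r.grab_frame(n); ims.append(cv2.resize(p[y0:y0+170,x0:x0+200,::-1],(400,340)))
    P0=np.load(f"pics/{n}0P.npy")
    v,u=np.mgrid[0:400,0:640]; P=unproj(c,np.c_[u.ravel(),v.ravel()],d.ravel()); A=np.array([toch(a) for a in P]).reshape(400,640,3)
    B=np.array([toch(a) for a in P0.reshape(-1,3)]).reshape(400,640,3)
    hsv=cv2.cvtColor(p,cv2.COLOR_RGB2HSV); S,V=hsv[:,:,1],hsv[:,:,2]
    for nm,x0_,x1,y0_,y1 in (("front rim",-79,-66,-45,45),("left rim",-60,60,44,52),("right rim",-60,60,-52,-44),("hinge rim",60,75,-45,45)):
        o=[]
        for Q in (A,B):
            m=(Q[:,:,0]>x0_)&(Q[:,:,0]<x1)&(Q[:,:,1]>y0_)&(Q[:,:,1]<y1)&(Q[:,:,2]>95)&(Q[:,:,2]<125)
            o+= [int(m.sum()), np.median(Q[m][:,2]) if m.any() else None]
        print(n,nm,'now',o[:2],'start',o[2:])
    def jars(P,img):
        h=cv2.cvtColor(img,cv2.COLOR_RGB2HSV); H,S,V=[h[:,:,i].astype(int) for i in range(3)]
        x,y,z=[P[:,:,i] for i in range(3)]; reg=(x>350)&(x<760)&(y>-160)&(y<300)
        red=((H<6)|(H>174))&(S>150)&(V>70)
        for k,m in dict(redcap=reg&red&(z>101)&(z<112)&(y>150),honey=reg&(V<80)&(z>82)&(z<92)&(y<-70),white=reg&(S<90)&(V>120)&(abs(z-90)<4)&(y>120),stop=reg&(z>128)&(z<140)&(x>670)&(y>30)).items():
            print('  ',k,int(m.sum()),np.median(P[m],0).round(1))
    p0=cv2.imread(f"pics/{n}0.png")[:,:,::-1].copy()
    print(' before');jars(P0,p0);print(' now');jars(P.reshape(400,640,3),p)
cv2.imwrite("pics/f20.png",np.hstack(ims))
```

```text
t 21.25 ch [-174.4   -0.6  199.8] rot [-3.1399e+00  1.6000e-03 -2.1037e+00] Fch [ 0.7 -0.9 -0.5] open 0.326 q6 -2.25
scene front rim now [176, np.float64(110.7)] start [180, np.float64(110.6)]
scene left rim now [189, np.float64(109.9)] start [186, np.float64(109.95)]
scene right rim now [112, np.float64(110.5)] start [112, np.float64(110.5)]
scene hinge rim now [129, np.float64(110.6)] start [126, np.float64(110.7)]
 before
   redcap 203 [552.3 215.2 106.8]
   honey 297 [ 508.3 -108.7   86.9]
   white 341 [644.9 168.6  91.4]
   stop 76 [706.7  75.  136.7]
 now
   redcap 204 [552.1 215.6 106.8]
   honey 291 [ 507.8 -108.1   86.9]
   white 356 [644.1 167.2  91.3]
   stop 74 [706.7  75.9 136.1]
side front rim now [282, np.float64(110.2)] start [280, np.float64(110.1)]
side left rim now [197, np.float64(110.2)] start [192, np.float64(110.0)]
side right rim now [250, np.float64(110.1)] start [247, np.float64(110.1)]
side hinge rim now [281, np.float64(110.1)] start [285, np.float64(110.1)]
 before
   redcap 178 [556.2 211.  106.5]
   honey 928 [ 512.2 -115.1   86.4]
   white 364 [651.1 166.7  91.2]
   stop 116 [712.9  69.9 136.6]
 now
   redcap 185 [555.8 211.1 106.5]
   honey 920 [ 512.1 -114.7   86.4]
   white 375 [650.8 166.6  91.2]
   stop 117 [712.1  69.8 136.2]
```

View pics/f20.png

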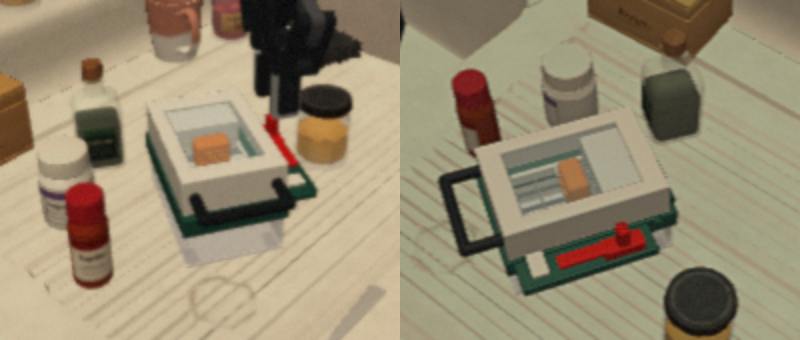

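The lid is back at its shut height, the coarse grid shows through the window's front half, the catch is off and the jars have not moved. Handing in.

```bash
python3 -c "
from rig import r
print(r.sign_off())"
```

```text
the job is handed in; nothing more can be done
None
```

The chopper is set up for fine dicing, and I handed the job in at about 21 s. I slid the catch fully off and swung the lid up by its bar. I then lifted the grid out by its grip, turned it half round and seated it again with the fine grid at the hinge end. Last, I pressed the lid shut and backed the arm well clear.

**Last checks**
- **Grid:** seen before closing, it was level with the deck on all four sides in the wrist view, at the same height as before it was lifted.
- **Lid:** the shut lid's rim is at its starting height to within about 0.2 mm in both fixed views. The lid stopped firmly at 33 N when pressed.
- **Catch:** its thumb piece measured 22.6 mm along the chopper, against 22 mm for fully off.
- **Jars and bottle:** all are standing. Their measured positions changed by at most about 1.6 mm, which is within the measuring noise.

**What disagreed**
- **Fingertip height:** the cameras showed the fingertips about 33 mm higher than the reported tool height, so my first push passed over the catch. I measured the difference and used it in all later moves.
- **Seating the grid:** it first touched the well's left wall with about 16 N downward and 14 N sideways. I shifted it a few millimetres and it went in.

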